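# Refit the hinge pin of a solder carrier and fold its cover shut

### The arm

A 6-joint arm with a two-finger parallel gripper is mounted at the origin on the work surface; the furniture and walls round the work are solid. World frame = base frame: x ahead of the robot, y to its left, z up, the work surface at z = 0. Lengths are in m, angles in degrees, forces in N, time in s.
With the tool pointing down it reaches from about 0.375 to 0.9 m from the base axis. Payload 3.1 kg.
Tool frame: the origin (TCP) lies midway between the tips of the shut fingers; the grasp point (between the pads) lies 19 mm behind it; z points along the fingers, y is the line along which they close (so a half turn about z gives the same grasp; the last joint's range is limited). The gripper opens to 87 mm and grips with 3 to 60 N. Pads are 19 mm wide; open, the fingers measure 117 mm over their backs; the gripper's body (75 mm by 190 mm) begins 51 mm behind the grasp point.
Start: joints at [61.392, 30.224, 82.088, -0, 67.689, -10.227], TCP at [0.197, 0.593, 0.223] pointing down, gripper open.
Joint ranges: [-176.69, 176.69], [-43.24, 126.21], [12.49, 139.97], [-82, 262], [0, 151.66], [-163.58, 163.58]. Speed limits (degrees/s): [159.86, 159.86, 180, 180, 180, 180].

### API

Orientations are given as a 3x3 rotation matrix whose columns are the frame's x, y, z axes.
In Python, from rig import read_state, capture, camera_info, hand_in gives the robot as it stands.
- The arm moves only by the tool drive_tool, never from a script. Its argument "motion" is a list of rows, each a list of 2 entries, a list of its own where there are three numbers: the shift along the tool's x, y, z in mm, then the turn, a rotation vector about the tool's x, y, z in rad. A call has 1 to 5 rows; each row shifts and turns the commanded pose from where the row before left it, along the tool's axes as they then stand; what a row does not reach is not made up. A row lasts 1/10 s, in which the tool goes at most 50 mm and 8.59 degrees, less where a joint would pass 70% of its speed; a pose out of reach is approached as far as the arm can. A call is refused whole if a number of a shift passes 50 or a number of a turn 0.15, either way. A call with a gripper value outside its range is refused whole. "gripper" is the opening, from 0 (shut) to 1 (fully open), set as the call begins (left out, the last holds). The fingers move at their own pace and stop on an object; the grip force is fixed at half the most. Time passes only in rows, so rows that do not move let the fingers close. It gives the time, the measured TCP pose, the force, the opening and the grip force at its end, in the units of the state.
- read_state(): the state, without advancing time (a new reading comes with each control period).
- capture(name): name is "scene" or "top" or "wrist"; returns the picture (400x640x3 uint8, red, green, blue); there is no depth.
- camera_info(name): a dict with "fovy" (degrees; the focal length in pixels is half the picture's height over the tangent of half this angle, whatever the lens; pixels are square), "cx", "cy" (the principal point, pixels), "k1" (the pictures are not rectified: a ray, as slopes to the right and down, at radius r is drawn at 1 + k1 r^2 times it, then the intrinsics apply), "xyz" and "orientation" of the camera in the world; the wrist camera has in their place "T_tool_cam" (4x4, takes a point from camera to tool coordinates, whose origin is the TCP and whose axes are the flange's). Camera axes: x right, y down, z forward; pixel columns grow to the right and rows downward; lengths in m; the calibration is good to about 2 mm. A picture is of the moment at which its call begins: read the wrist's pose just before it. camera_info takes no time and is no camera call.
- hand_in(): hands the job in; it is judged then, once.
The state is a dict: "time_s": time; "joint_positions": joint angles; "qvel": joint speeds; "tau": joint torques, N m; "position": TCP position; "tcp_rot": TCP orientation; "force": force on the tool from outside, world axes, zero at the start; "moment": the same for the moment, N m; "opening": opening from 0.0 (shut) to 1.0 (fully open); "grasp_force": force on a finger pad.
Only numpy, scipy, OpenCV 4.12 (cv2) and the standard library are available. Lean on these libraries where they do the work, as an engineer would, in place of code of your own. Each camera call takes 0.05 s, during which the arm holds its last target. There are 200 camera calls.

### The job

The hinged solder carrier on the sloping stand has been taken apart for cleaning. Slide its aluminium cover, which lies open against the stand's lip, towards the black base until its hinge knuckle stands in line between the base's two knuckles, then push the red-handled hinge pin down through all three knuckles from the upper end until its shoulder is fully home. Last, fold the cover over by its blue tab and lay it gently down on the base (do not let it drop), and leave the things around it where they are.

Things in the scene. Friction and masses are not known exactly. Their poses are not given: they have to be found in the camera images.
- stand: Fixed grey folded-steel easel, about 105 x 132 mm, 75 mm high. Origin on the bench; x points to its high end, away from the robot, z up. Its plate rises at 30 degrees towards +x; a lip 8 mm high runs along the low end. In carrier_base's frame the plate's face is z = -14 mm and ends at x = 0 and at y = -66 mm: free air beyond both.
- carrier_base: Black base half, 84 x 58 x 14 mm, fixed on the stand's left part (seen from the low end), green board inside. Origin: hinge axis at hinge_mouth; x up the slope along the hinge axis (30 deg above level), y level, from hinge to base, z off the slope. Base spans y 10.5 to 68, z -14 to 0 mm (top face z = 0). Two steel knuckles, 20 mm outside, 11.6 mm bore, at x -20 to 0 and -82 to -64 mm.
- hinge_mouth (a point): Centre of the open upper end of the upper base knuckle, where the pin goes in.
- hinge_foot (a point): Centre of the lower end of the lower base knuckle, 82 mm down the hinge axis from hinge_mouth.
- cover: Loose aluminium frame, 84 x 58 x 14 mm, one steel knuckle 37 mm long (20 outside, 11.6 bore). Origin: its knuckle's axis, mid-length. It starts open on the stand's right part, axes parallel to carrier_base's, spanning y -10.5 to -68, z -14 to 0 mm, 10 to 24 mm out of line (-y). In line its origin is at (-42, 0, 0) mm in carrier_base, with 3.5 mm play along x; 0.5 mm further it meets the base.
- cover_tab (a point): Middle of the cover's blue pull tab: 18 mm wide along the hinge axis, 10 mm thick, sticking out 34 mm from the free edge; the point is 88 mm from the hinge axis (cover y = -88, z = -7 mm). Pinched lightly across its 18 mm width from above, it turns between the fingers as the cover swings over 180 degrees about the hinge.
- pin: Loose hinge pin: steel shank 10 mm thick, 73 mm long, last 6 mm tapered, with a flat red grip 22 mm wide, 10 mm thick. It lies flat on the bench, axis 5 mm up. Origin on its axis at the shoulder between shank and grip; x points from tip to grip, z square to the flat of the grip. Home, its origin is at hinge_mouth, its x along carrier_base's x.
- pin_tip (a point): Tip of the shank, pin x = -73 mm.
- pin_grip (a point): Middle of the flat red grip, pin x = +20 mm; the 22 mm wide part reaches from x = 6 to 34 mm.
- gauge_block: Bystander: grey steel setting block 30 x 50 x 22 mm; origin under its middle.
- loupe: Bystander: black eye loupe, 43 mm across, 37 mm high; origin under its middle.
Mind the look-alikes: they are no part of the job. Of the things that look like the stand, the larger one is meant.

How it is judged (in metres and radians):
On the way, in this order (a step that is already met when the one before it is completed fails the run):
1. The cover, still lying open, is slid along until its knuckle is in line between the base's knuckles (y of cover in the frame of carrier_base between -0.003 and 0.003 m and z of cover in the frame of carrier_base between -0.003 and 0.003 m and x of cover in the frame of carrier_base between -0.048 and -0.036 m and angle between the x axis of cover and the x axis of carrier_base, either way round below 0.08 rad and y of cover_tab in the frame of carrier_base below -0.08 m), for 0.2 s.
2. The pin is pushed fully home through all three knuckles while the cover lies open (all of step 1 and distance between pin and hinge_mouth below 0.004 m and angle between the x axis of pin and the x axis of carrier_base, either way round below 0.08 rad), for 0.2 s.
At the end, for the whole second after the job is handed in: The pin is home (shoulder within 4 mm of the upper knuckle's mouth, axis along the hinge within 0.08 rad); the cover's knuckle is on the hinge axis within 3 mm (6 mm along it); the cover lies shut, tab on the base's side, its middle under 13 mm above the base (7 when flat); all at rest (y of cover in the frame of carrier_base between -0.003 and 0.003 m and z of cover in the frame of carrier_base between -0.003 and 0.003 m and x of cover in the frame of carrier_base between -0.048 and -0.036 m and angle between the x axis of each of cover, pin and the x axis of carrier_base, either way round below 0.08 rad and distance between pin and hinge_mouth below 0.004 m and y of cover_tab in the frame of carrier_base above 0.08 m and z of cover_tab in the frame of carrier_base below 0.013 m and linear speed of each of cover, pin below 0.02 m/s); the robot touches nothing.
It fails at once if The cover is dropped or flung (it turns faster than 9 rad/s) (angular speed of cover above 9 rad/s).
It fails at once if The gauge block is moved more than 20 mm (distance of gauge_block from where it was at the start of the episode above 0.02 m).
It fails at once if The loupe is moved more than 20 mm (distance of loupe from where it was at the start of the episode above 0.02 m).
It also fails if it takes over 70 s, if anything falls off the work surface, if the arm or the gripper's body presses on something with over 40 N, if the wrist force passes 120 N, or if a joint passes its speed limit or range.

## Working session

There is one attempt and no reset: what is moved stays moved. The work goes in short steps, Python scripts to look and compute and a tool call to move; the robot and the scene stay as the last step left them, time stands still between calls to the robot, and variables do not carry over. Pictures are saved under pics/ and viewed, at most 10 in all, crops included, and the job is handed in when it is done.

Besides the shell and the picture viewer there is one more tool, called after "Request:" as name(argument=value, ...), one argument or row to a line, values as JSON. drive_tool: Moves the arm, as the interface text tells. Its arguments: {"type":"object","properties":{"motion":{"type":"array","items":{"type":"array"}},"gripper":{"type":"number"}},"required":["motion"]}

```bash
mkdir -p pics; ls
python3 - <<'E'
from rig import *
import cv2
print(read_state())
for n in ["scene","top","wrist"]:
    print(n,camera_info(n)); cv2.imwrite(f"pics/{n}0.png",capture(n)[:,:,::-1])
E
```

```text
pics
{'time_s': 0.0, 'joint_positions': array([ 6.13932885e+01,  3.02781282e+01,  8.21560237e+01, -7.35665165e-04,
        6.76916995e+01, -1.02257803e+01]), 'qvel': array([-0.0597389 ,  0.0724734 , -0.02137433,  0.14210178,  0.01026298,
       -0.00913288]), 'tau': array([-2.14448919e-03, -4.40050507e+01, -1.76587039e+01,  6.31278008e-02,
        5.84459945e-02, -1.73718490e-04]), 'position': array([0.19668173, 0.59246385, 0.22158266]), 'tcp_rot': array([[-9.48982355e-01,  3.15327457e-01, -1.04125290e-03],
       [ 3.15328949e-01,  9.48980460e-01, -1.93407051e-03],
       [ 3.78263120e-04, -2.16373597e-03, -9.99997588e-01]]), 'force': array([-1.00789869, -0.28129262,  0.95779504]), 'moment': array([-0.09100425, -0.04236094, -0.03843998]), 'grasp_force': 0.0, 'opening': 1.0005307262157748}
scene {'fovy': 43.41721229668543, 'cx': 326.0769545526952, 'cy': 200.2263655777572, 'k1': -0.1372852354531528, 'xyz': array([0.85151561, 0.59676102, 0.98764582]), 'orientation': array([[-0.75021406,  0.55443736, -0.36024725],
       [ 0.66113613,  0.62175507, -0.41990434],
       [-0.0088251 , -0.5
[... 153 characters left out ...]
2413735, 0.15695615, 1.12131324]), 'orientation': array([[-1.81514618e-03, -9.92690246e-01,  1.20676347e-01],
       [-9.99917374e-01,  2.66002985e-04, -1.28520433e-02],
       [ 1.27259978e-02, -1.20689704e-01, -9.92608707e-01]])}
wrist {'fovy': 69.76105703389483, 'cx': 322.4866718159087, 'cy': 205.77446437633608, 'k1': -0.04888364427764044, 'T_tool_cam': array([[ 1.13984412e-03, -9.65201709e-01, -2.61504039e-01,
         7.19899658e-02],
       [ 9.99999332e-01,  1.04953476e-03,  4.85004451e-04,
         8.95995745e-04],
       [-1.93669547e-04, -2.61504417e-01,  9.65202260e-01,
        -1.62633398e-01],
       [ 0.00000000e+00,  0.00000000e+00,  0.00000000e+00,
         1.00000000e+00]])}
```

View pics/top0.png

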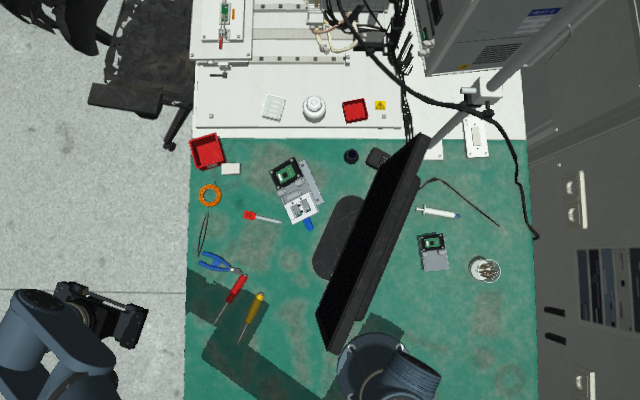

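View pics/scene0.png

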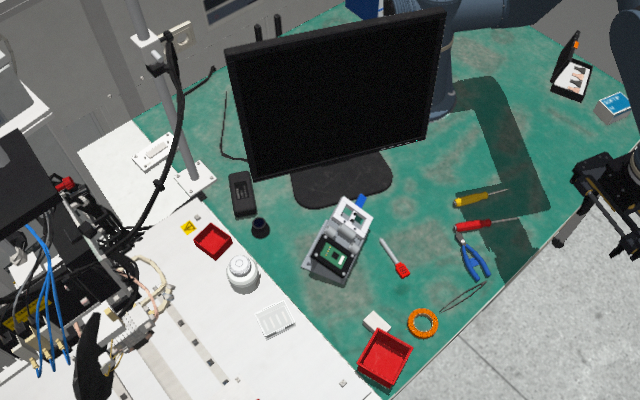

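```bash
cat > h.py <<'E'
import numpy as np, cv2
from rig import *
from scipy.optimize import least_squares
from scipy.spatial.transform import Rotation as Ro
def cam(n,st=None):
    c=camera_info(n); f=200/np.tan(np.radians(c['fovy']/2))
    if n=='wrist':
        T=np.array(c['T_tool_cam']); R=st['tcp_rot']@T[:3,:3]; p=st['tcp_rot']@T[:3,3]+st['position']
    else: R,p=np.array(c['orientation']),np.array(c['xyz'])
    return dict(f=f,c=np.array([c['cx'],c['cy']]),k=c['k1'],R=R,p=p)
def proj(C,P):
    q=(np.atleast_2d(P)-C['p'])@C['R']; s=q[:,:2]/q[:,2:]
    return C['f']*s*(1+C['k']*(s**2).sum(1,keepdims=True))+C['c']
def ray(C,uv):
    d=(np.asarray(uv,float)-C['c'])/C['f']; s=d.copy()
    for _ in range(20): s=d/(1+C['k']*(s@s))
    return C['R']@np.append(s,1)
def onz(C,uv,z): r=ray(C,uv); return C['p']+r*(z-C['p'][2])/r[2]
def tri(L):
    A=0;b=0
    for C,uv in L:
        r=ray(C,uv);r/=np.linalg.norm(r);M=np.eye(3)-np.outer(r,r);A=A+M;b=b+M@C['p']
    return np.linalg.solve(A,b)
def snap(n,name):
    st=read_state(); im=capture(n)[:,:,::-1].copy(); cv2.imwrite(f'pics/{name}.png',im)
    import pickle; pickle.dump(cam(n,st),open(f'pics/{name}.pkl','wb')); return im
def load(name):
    import pickle; return pickle.load(open(f'pics/{name}.pkl','rb'))
E
python3 - <<'E'
from h import *
T=cam('top');S=cam('scene')
for n,a,b in [('pin grip',(250,215),(402,270)),('tip',(281,222),(380,239)),('tab',(309,225),(360,200)),('loupe',(351,156),(260,228)),('mon base corner',None,None)]:
    if a: print(n,tri([(T,a),(S,b)]),onz(T,a,0.005))
print('monitor TL in scene / top end',tri([(T,(425,137)),(S,(228,48))]),tri([(T,(318,320)),(S,(446,12))]))
print('monitor low corners',tri([(T,(330,352)),(S,(430,140))]),)
a=cv2.imread('pics/top0.png')[130:260,225:385];b=cv2.imread('pics/scene0.png')[180:300,290:420]
a=cv2.resize(a,(640,520),interpolation=3)
cv2.imwrite('pics/c0.png',a)
E
```

```text
pin grip [ 4.22367763e-01  3.43836707e-01 -1.43748551e-04] [0.42270305 0.34197595 0.005     ]
tip [ 0.40303383  0.25677265 -0.00156028] [0.40320299 0.25541836 0.005     ]
tab [0.3916224  0.17674895 0.05556179] [0.39483514 0.17767485 0.005     ]
loupe [0.58976912 0.05937715 0.0075705 ] [0.59065488 0.05886681 0.005     ]
monitor TL in scene / top end [ 0.52573126 -0.03781516  0.42431117] [0.20581699 0.16212996 0.45271624]
monitor low corners [ 0.03858365  0.11066736 -0.07238096]
```

View pics/c0.png

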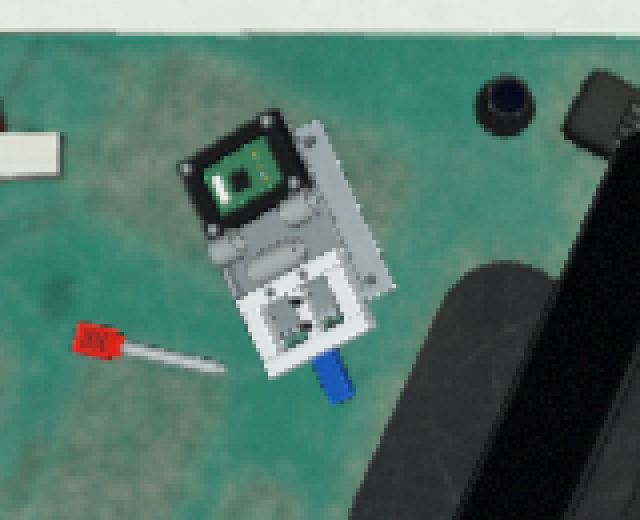

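Run:
```python
from h import *
T=cam('top');S=cam('scene')
for sc,tops in [((228,48),[(425,137),(428,140)]),((446,12),[(318,320),(318,345),(333,353)]),((252,180),[(425,137),(405,150)]),((430,140),[(318,320),(318,345),(333,353)])]:
  for t in tops:
    P=tri([(T,t),(S,sc)]); print(sc,t,P.round(3),proj(T,P)[0].round()-t)
a=cv2.resize(cv2.imread('pics/top0.png')[110:370,280:540],(400,400)); b=cv2.resize(cv2.imread('pics/scene0.png')[0:220,200:500],None,fx=1.33,fy=1.33)
b=cv2.copyMakeBorder(b,0,400-b.shape[0],0,0,0);cv2.imwrite('pics/c1.png',np.hstack([a,b]))
```

```text
(228, 48) (425, 137) [ 0.526 -0.038  0.424] [0. 0.]
(228, 48) (428, 140) [ 0.522 -0.045  0.418] [0. 0.]
(446, 12) (318, 320) [0.206 0.162 0.453] [-5.  4.]
(446, 12) (318, 345) [0.168 0.152 0.429] [ 1. -1.]
(446, 12) (333, 353) [0.146 0.131 0.407] [-1.  1.]
(252, 180) (425, 137) [ 0.579 -0.068  0.101] [-22.  15.]
(252, 180) (405, 150) [ 0.565 -0.048  0.081] [-11.   9.]
(430, 140) (318, 320) [0.141 0.157 0.049] [-1.  1.]
(430, 140) (318, 345) [ 0.076  0.141 -0.017] [ 4. -4.]
(430, 140) (333, 353) [ 0.031  0.103 -0.085] [ 2. -2.]
```

View pics/c1.png

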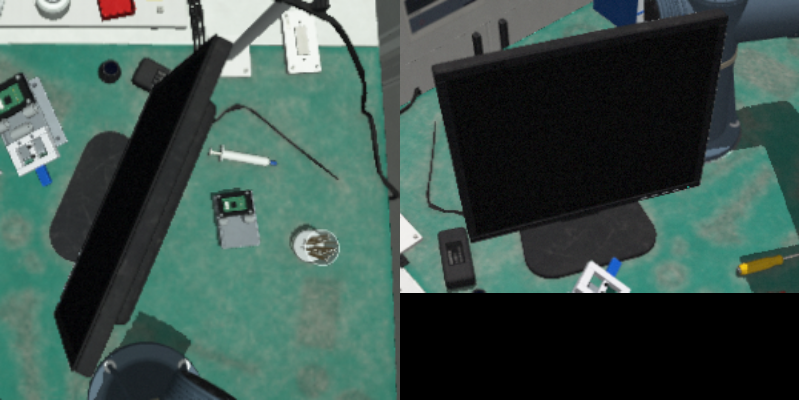

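```bash
cat >> h.py <<'E'
def plan(p,R,n,p0=None,R0=None):
    """n rows straight from the present pose to p,R; printed in rounded form"""
    st=read_state(); p0=st['position'] if p0 is None else p0; R0=st['tcp_rot'] if R0 is None else R0
    w=Ro.from_matrix(R0.T@R).as_rotvec()/n; w=w.round(4); Rc,pc=R0.copy(),np.array(p0,float); rows=[]
    for i in range(n):
        t=p0+(p-p0)*(i+1)/n; s=(Rc.T@(t-pc)*1000).round(1); rows.append([s.tolist(),w.tolist()])
        pc=pc+Rc@s/1000; Rc=Rc@Ro.from_rotvec(w).as_matrix()
    for i in range(0,n,5): print(str(rows[i:i+5]).replace(' ',''))
    return pc,Rc
def down(h):
    h=np.radians(h); y=np.array([np.cos(h),np.sin(h),0]); z=np.array([0,0,-1.]); return np.stack([np.cross(y,z),y,z],1)
E
python3 - <<'E'
from h import *
plan(np.array([.455,.22,.26]),down(119),12)
E
```

```text
[[[-30.2,-22.7,-3.2],[-0.0001,-0.0001,-0.0689]],[[-28.6,-24.7,-3.1],[-0.0001,-0.0001,-0.0689]],[[-26.8,-26.6,-3.2],[-0.0001,-0.0001,-0.0689]],[[-24.9,-28.4,-3.1],[-0.0001,-0.0001,-0.0689]],[[-22.9,-30.1,-3.2],[-0.0001,-0.0001,-0.0689]]]
[[[-20.8,-31.5,-3.1],[-0.0001,-0.0001,-0.0689]],[[-18.5,-33.0,-3.2],[-0.0001,-0.0001,-0.0689]],[[-16.3,-34.1,-3.1],[-0.0001,-0.0001,-0.0689]],[[-13.8,-35.1,-3.2],[-0.0001,-0.0001,-0.0689]],[[-11.5,-36.0,-3.2],[-0.0001,-0.0001,-0.0689]]]
[[[-8.8,-36.8,-3.1],[-0.0001,-0.0001,-0.0689]],[[-6.4,-37.2,-3.2],[-0.0001,-0.0001,-0.0689]]]
```

Request:
drive_tool(
  motion=[
    [[-30, -23, -3], [0, 0, -0.069]],
    [[-29, -25, -3], [0, 0, -0.069]],
    [[-27, -27, -3], [0, 0, -0.069]],
    [[-25, -28, -3], [0, 0, -0.069]],
    [[-23, -30, -3], [0, 0, -0.069]],
  ],
)

```text
time_s: 0.65
position: [0.3055, 0.4359, 0.2374]
tcp_rot: [[-1.0, -0.027, -0.0], [-0.027, 1.0, -0.0], [0.0, -0.0, -1.0]]
force: [0.8, -0.8, -0.2]
opening: 1.001
grasp_force: 0.0
```

Request:
drive_tool(
  motion=[
    [[-21, -31.5, -3], [0, 0, -0.069]],
    [[-18.5, -33, -3], [0, 0, -0.069]],
    [[-16, -34, -3], [0, 0, -0.069]],
    [[-14, -35, -3], [0, 0, -0.069]],
    [[-11.5, -36, -3], [0, 0, -0.069]],
  ],
)

```text
time_s: 1.15
position: [0.4134, 0.2809, 0.2525]
tcp_rot: [[-0.932, -0.364, -0.0], [-0.364, 0.932, -0.0], [0.0, 0.0, -1.0]]
force: [0.6, -0.4, -0.5]
opening: 1.001
grasp_force: 0.0
```

Request:
drive_tool(
  motion=[
    [[-9, -37, -3], [0, 0, -0.069]],
    [[-6, -37, -3], [0, 0, -0.069]],
    [[0, 0, 0], [0, 0, 0]],
    [[0, 0, 0], [0, 0, 0]],
  ],
)

```text
time_s: 1.55
position: [0.4557, 0.2195, 0.2583]
tcp_rot: [[-0.875, -0.483, -0.001], [-0.483, 0.875, 0.0], [0.001, 0.001, -1.0]]
force: [0.4, -0.3, -0.2]
opening: 0.997
grasp_force: 0.0
```

Run:
```python
from h import *
im=snap('wrist','w1'); st=read_state(); print(st['position'],st['tcp_rot'].round(3),st['joint_positions'].round(1),st['time_s'])
cv2.imwrite('pics/w1b.png',cv2.resize(im,(800,500),interpolation=3))
```

```text
[0.45507536 0.22021629 0.25820873] [[-0.875 -0.485 -0.001]
 [-0.485  0.875  0.   ]
 [ 0.001  0.001 -1.   ]] [  13.1   18.5   96.4    0.    65.2 -105.9] 1.6
```

View pics/w1b.png

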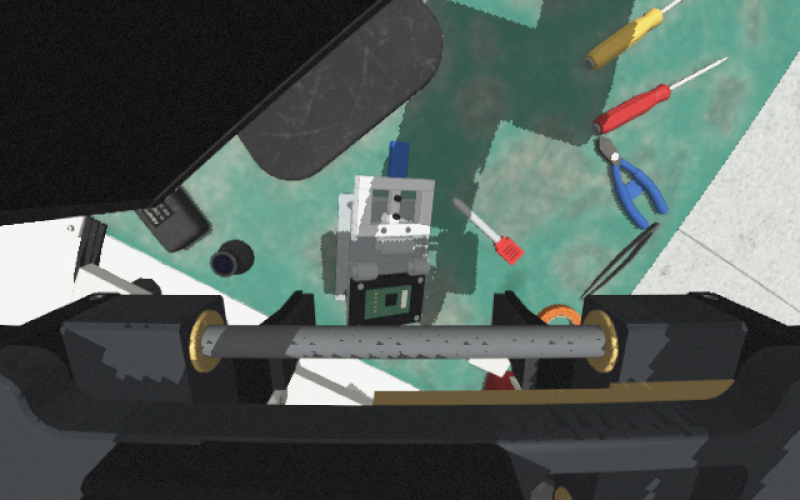

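Run:
```python
from h import *
im=cv2.imread('pics/w1.png')[105:265,255:425]
cv2.imwrite('pics/w1c.png',cv2.resize(im,None,fx=3.75,fy=3.75,interpolation=3)[:600])
```

```text
(no output)
```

View pics/w1c.png

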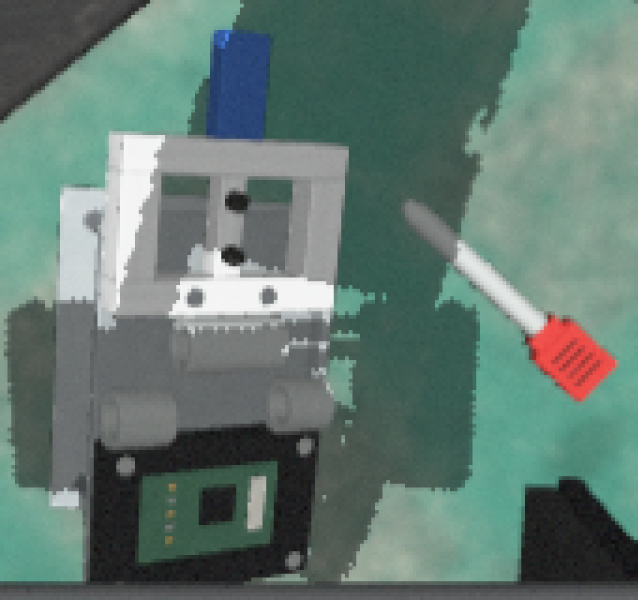

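```bash
cat > fit.py <<'E'
from h import *
C=load('w1'); px=lambda a:np.array(a)/3.75+[255,105]
cov=[((42,-68,-14),(107,132)),((-42,-68,0),(350,147)),((-9,-102,-2),(271,36)),((9,-102,-12),(212,30)),((-9,-68,-2),(266,140)),((18.5,0,0),(181,345)),((-42,-10.5,0),(334,283))]
bas=[((0,0,0),(110,421)),((-64,0,0),(276,405)),((-82,0,0),(325,405)),((0,10.5,0),(97,445)),((-83,10.5,0),(320,428))]
def frame(v):
    h=v[3]; cx=np.array([np.cos(h)*np.cos(np.pi/6),np.sin(h)*np.cos(np.pi/6),.5]); cy=np.array([-np.sin(h),np.cos(h),0])
    return np.array(v[:3]),np.stack([cx,cy,np.cross(cx,cy)],1)
def res(v):
    o,R=frame(v); r=[]
    for P,u in cov: r+=list(proj(C,o+R@(np.array(P)+[-42+v[4],v[5],0])/1000)[0]-px(u))
    for P,u in bas: r+=list(proj(C,o+R@np.array(P)/1000)[0]-px(u))
    return np.array(r+[(v[2]-.0871)/.002,v[4]/3])
if __name__=='__main__':
    s=least_squares(res,[.48,.17,.087,np.radians(-61),0,-15],loss='soft_l1',x_scale=[.01,.01,.01,.1,5,5])
    print(s.x.round(4),np.degrees(s.x[3])); print(res(s.x)[:-2].reshape(-1,2).round(1).tolist(),res(s.x)[-2:])
    np.save('v.npy',s.x); o,R=frame(s.x)
    tip=onz(C,px((405,203)),.005); end=onz(C,px((600,382)),.007); d=(end-tip)[:2]; print('pin tip',tip,'end',end,np.linalg.norm(d),np.degrees(np.arctan2(d[1],d[0])))
    T=cam('top'); S=cam('scene')
    for n,P in [('mouth',(0,0,0)),('foot',(-82,0,0)),('tab end',(-42+s.x[4],-102+s.x[5],-7))]:
        Q=o+R@np.array(P)/1000; print(n,Q.round(4),proj(T,Q),proj(S,Q))
    print('tip in top,scene',proj(T,tip),proj(S,tip),proj(T,end),proj(S,end))
E
python3 fit.py
```

```text
[  0.5072   0.1961   0.0865  -1.144   -0.7003 -23.4646] -65.54431818116096
[[0.1, -0.3], [0.1, -0.3], [0.7, -0.5], [-0.5, -0.3], [-0.2, 0.2], [-0.1, 0.4], [0.1, 7.0], [-0.1, -0.2], [0.2, -0.0], [-1.6, -1.1], [3.0, 1.5], [-0.4, 0.1]] [-0.31053558 -0.23341685]
pin tip [0.40207267 0.25824333 0.005     ] end [0.42496615 0.36324019 0.007     ] 0.10746372901378892 77.69976086029268
mouth [0.5072 0.1961 0.0865] [[301.45377095 179.93735979]] [[326.72924791 228.37751902]]
foot [0.4778 0.2607 0.0455] [[278.01021572 193.33397847]] [[357.52092396 249.8883415 ]]
tab end [0.3791 0.1746 0.0591] [[309.77967189 229.657158  ]] [[363.46126589 195.42767259]]
tip in top,scene [[279.97874415 222.40667412]] [[380.56021695 237.69346731]] [[242.27103745 214.12344115]] [[407.44796355 275.30677252]]
```

```bash
cat >> fit.py <<'E'
v=np.load('v.npy'); o,R=frame(v); RT=np.stack([-R[:,1],-R[:,0],-R[:,2]],1)
W=lambda x,y,z: o+R@np.array([x,y,z])/1000
L=lambda p: (R.T@(np.asarray(p)-o)*1000).round(1)
E
python3 - <<'E'
from fit import *
a=plan(W(-42.7,-113.5,60),RT,7)
plan(W(-42.7,-113.5,-16),RT,3,*a)
print(W(-42.7,-113.5,-16))
E
```

```text
[[[10.5,4.2,20.2],[0.0749,0.0028,0.0111]],[[10.6,5.5,19.8],[0.0749,0.0028,0.0111]],[[10.5,6.9,19.4],[0.0749,0.0028,0.0111]],[[10.6,8.3,18.9],[0.0749,0.0028,0.0111]],[[10.7,9.5,18.2],[0.0749,0.0028,0.0111]]]
[[[10.7,10.7,17.5],[0.0749,0.0028,0.0111]],[[10.7,11.9,16.7],[0.0749,0.0028,0.0111]]]
[[[0.0,-0.0,25.3],[-0.0,-0.0,-0.0]],[[0.0,-0.0,25.4],[-0.0,-0.0,-0.0]],[[0.0,-0.0,25.3],[-0.0,-0.0,-0.0]]]
[0.39187402 0.17545237 0.05127252]
```

Request:
drive_tool(
  motion=[
    [[10.5, 4.2, 20.2], [0.0749, 0.0028, 0.0111]],
    [[10.6, 5.5, 19.8], [0.0749, 0.0028, 0.0111]],
    [[10.5, 6.9, 19.4], [0.0749, 0.0028, 0.0111]],
    [[10.6, 8.3, 18.9], [0.0749, 0.0028, 0.0111]],
    [[10.7, 9.5, 18.2], [0.0749, 0.0028, 0.0111]],
  ],
)

```text
time_s: 2.1
position: [0.398, 0.2139, 0.1573]
tcp_rot: [[-0.9, -0.407, 0.159], [-0.437, 0.836, -0.332], [0.002, -0.368, -0.93]]
force: [0.7, 0.1, -0.7]
opening: 1.0
grasp_force: 0.0
```

Request:
drive_tool(
  motion=[
    [[10.7, 10.7, 17.5], [0.0749, 0.0028, 0.0111]],
    [[10.7, 11.9, 16.7], [0.0749, 0.0028, 0.0111]],
    [[0, 0, 0], [0, 0, 0]],
    [[0, 0, 0], [0, 0, 0]],
  ],
)

```text
time_s: 2.5
position: [0.3764, 0.2109, 0.1172]
tcp_rot: [[-0.908, -0.362, 0.209], [-0.418, 0.787, -0.454], [0.0, -0.5, -0.866]]
force: [0.2, 0.8, 0.1]
opening: 1.003
grasp_force: 0.0
```

Run:
```python
from fit import *
im=snap('wrist','w2'); C2=load('w2'); st=read_state(); print(L(st['position']),st['joint_positions'].round(1))
print('err',plan(W(-42.7,-113.5,-16),RT,3))
dx,dy=v[4],v[5]
for P in [(-42+dx+9,-102+dy,-2),(-42+dx-9,-102+dy,-2),(-42+dx-9,-68+dy,-2),(-42+dx+18.5,dy,10),(-42+dx-18.5,dy,10),(0,0,10),(-20,0,10),(-64,0,10),(-82,0,10),(-42+dx-42,-68+dy,0),(-42+dx+42,-68+dy,0),(-42+dx-42,-10.5+dy,0)]:
    u=proj(C2,W(*P))[0]; cv2.drawMarker(im,tuple(int(round(a)) for a in u),(0,0,255),1,5); print(P,u.round())
cv2.imwrite('pics/w2b.png',cv2.resize(im[40:340,120:520],(800,600),interpolation=3))
```

```text
[ -42.4 -112.    60.8] [ 34.4  33.  111.3 -40.7  49.1 -49.3]
[[[0.6,0.1,25.6],[0.0001,0.0012,0.0005]],[[0.6,0.1,25.6],[0.0001,0.0012,0.0005]],[[0.5,0.1,25.6],[0.0001,0.0012,0.0005]]]
err (array([0.39186374, 0.17544636, 0.05126871]), array([[-9.10311875e-01, -3.58483046e-01,  2.06935247e-01],
       [-4.13923040e-01,  7.88282859e-01, -4.55277773e-01],
       [ 8.58542723e-05, -5.00100030e-01, -8.65967640e-01]]))
(np.float64(-33.70025055005999), np.float64(-125.46464524432129), -2) [310. 203.]
(np.float64(-51.70025055005999), np.float64(-125.46464524432129), -2) [332. 203.]
(np.float64(-51.70025055005999), np.float64(-91.46464524432129), -2) [331. 242.]
(np.float64(-24.20025055005999), np.float64(-23.464645244321293), 10) [299. 319.]
(np.float64(-61.20025055005999), np.float64(-23.464645244321293), 10) [342. 319.]
(0, 0, 10) [273. 341.]
(-20, 0, 10) [295. 341.]
(-64, 0, 10) [344. 341.]
(-82, 0, 10) [364. 341.]
(np.float64(-84.70025055005999), np.float64(-91.46464524432129), 0) [371. 243.]
(np.float64(-0.7002505500599909), np.float64(-91.46464524432129), 0) [271. 242.]
(np.float64(-84.70025055005999), np.float64(-33.96464524432129), 0) [367. 302.]
```

View pics/w2b.png

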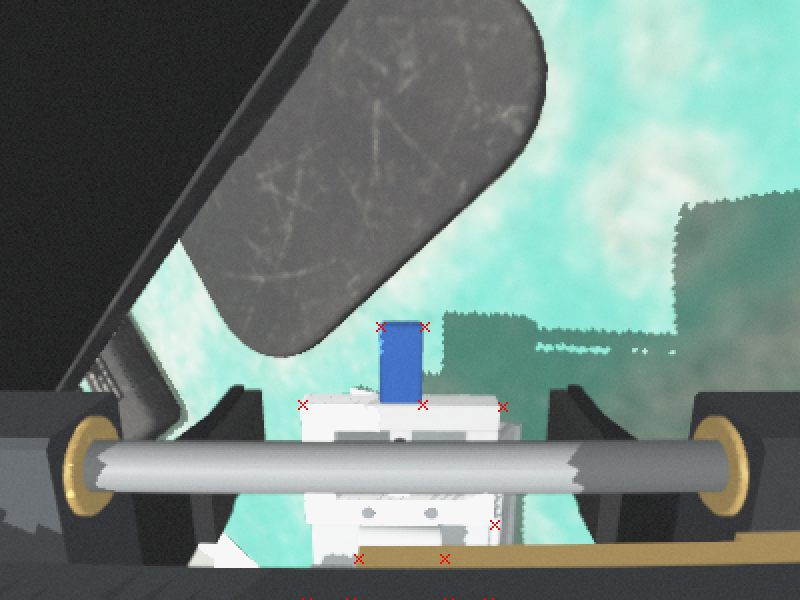

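Request:
drive_tool(
  motion=[
    [[0.6, 0.3, 25.6], [0, 0, 0]],
    [[0.6, 0.3, 25.6], [0, 0, 0]],
    [[0.6, 0.2, 25.6], [0, 0, 0]],
    [[0, 0, 0], [0, 0, 0]],
  ],
)

```text
time_s: 2.95
position: [0.392, 0.1733, 0.0501]
tcp_rot: [[-0.911, -0.357, 0.206], [-0.412, 0.789, -0.456], [-0.0, -0.501, -0.866]]
force: [-0.4, -0.2, 1.0]
opening: 1.0
grasp_force: 0.0
```

Request:
drive_tool(
  motion=[
    [[0, 0, 0], [0, 0, 0]],
    [[0, 0, 0], [0, 0, 0]],
    [[0, 0, 0], [0, 0, 0]],
    [[0, 0, 0], [0, 0, 0]],
    [[0, 0, 0], [0, 0, 0]],
  ],
  gripper=0.1,
)

```text
time_s: 3.45
position: [0.3913, 0.1752, 0.051]
tcp_rot: [[-0.91, -0.359, 0.21], [-0.416, 0.788, -0.455], [-0.002, -0.501, -0.866]]
force: [-1.1, -0.6, 0.3]
opening: 0.63
grasp_force: 0.0
```

Request:
drive_tool(
  motion=[
    [[0, 0, 0], [0, 0, 0]],
    [[0, 0, 0], [0, 0, 0]],
    [[0, 0, 0], [0, 0, 0]],
  ],
)

```text
time_s: 3.75
position: [0.3911, 0.1748, 0.0504]
tcp_rot: [[-0.91, -0.359, 0.209], [-0.415, 0.788, -0.455], [-0.001, -0.501, -0.866]]
force: [0.6, 0.5, 0.5]
opening: 0.359
grasp_force: 0.0
```

Run:
```python
from fit import *
st=read_state(); print(L(st['position']),st['force']@R,st['opening']*87,st['time_s'])
```

```text
[ -42.9 -114.5  -16.9] [0.04247647 0.77717482 0.55329385] 31.240539095977017 3.75
```

Request:
drive_tool(
  motion=[
    [[0, 0, 0], [0, 0, 0]],
    [[0, 0, 0], [0, 0, 0]],
    [[0, 0, 0], [0, 0, 0]],
    [[0, 0, 0], [0, 0, 0]],
  ],
)

```text
time_s: 4.15
position: [0.3911, 0.174, 0.0507]
tcp_rot: [[-0.91, -0.358, 0.208], [-0.414, 0.787, -0.457], [-0.0, -0.502, -0.865]]
force: [1.0, -3.8, 2.3]
opening: 0.201
grasp_force: 29.9
```

Request:
drive_tool(
  motion=[
    [[-3, 0, 0], [0, 0, 0]],
    [[-4, 0, 0], [0, 0, 0]],
    [[-4, 0, 0], [0, 0, 0]],
    [[-4, 0, 0], [0, 0, 0]],
    [[-4, 0, 0], [0, 0, 0]],
  ],
)

```text
time_s: 4.65
position: [0.4049, 0.1795, 0.051]
tcp_rot: [[-0.911, -0.359, 0.202], [-0.412, 0.785, -0.462], [0.007, -0.504, -0.863]]
force: [-5.8, -6.2, 7.1]
opening: 0.202
grasp_force: 29.9
```

Run:
```python
from fit import *
st=read_state(); print(L(st['position']),st['force']@R,st['opening']*87,st['time_s'])
```

```text
[ -41.4 -100.   -17.1] [ 6.39864018 -7.86922787  4.56034848] 17.57230171346232 4.65
```

Request:
drive_tool(
  motion=[
    [[-1, 0, 0], [0, 0, 0]],
    [[-1, 0, 0], [0, 0, 0]],
    [[0, 0, 0], [0, 0, 0]],
  ],
)

```text
time_s: 4.95
position: [0.4067, 0.1803, 0.051]
tcp_rot: [[-0.911, -0.359, 0.202], [-0.412, 0.785, -0.462], [0.007, -0.505, -0.863]]
force: [-4.9, -6.4, 7.7]
opening: 0.205
grasp_force: 29.9
```

Run:
```python
from fit import *
st=read_state(); print(L(st['position']),st['force']@R,st['opening']*87,st['time_s'])
```

```text
[-41.4 -98.  -17.1] [ 7.13239627 -7.10550914  4.73161479] 17.809319795607404 4.95
```

Request:
drive_tool(
  motion=[
    [[-1.5, 0, 0], [0, 0, 0]],
    [[-1.5, 0, 0], [0, 0, 0]],
    [[-1.5, 0, 0], [0, 0, 0]],
    [[0, 0, 0], [0, 0, 0]],
  ],
)

```text
time_s: 5.35
position: [0.4106, 0.182, 0.0511]
tcp_rot: [[-0.911, -0.359, 0.202], [-0.412, 0.785, -0.463], [0.008, -0.505, -0.863]]
force: [-4.6, -5.2, 8.3]
opening: 0.204
grasp_force: 29.9
```

```bash
cat > s.py <<'E'
from fit import *
st=read_state(); print(L(st['position']),(st['force']@R).round(1),st['opening']*87,st['time_s'])
E
python3 s.py
```

```text
[-41.2 -93.8 -17. ] [ 6.6 -6.3  5.7] 17.742087839067903 5.35
```

Request:
drive_tool(
  motion=[
    [[-1, 0, 0], [0, 0, 0]],
    [[-1, 0, 0], [0, 0, 0]],
    [[0, 0, 0], [0, 0, 0]],
  ],
)

```text
time_s: 5.65
position: [0.4121, 0.1827, 0.0511]
tcp_rot: [[-0.911, -0.359, 0.202], [-0.412, 0.785, -0.463], [0.008, -0.505, -0.863]]
force: [-5.1, -6.4, 8.3]
opening: 0.202
grasp_force: 29.9
```

```bash
python3 s.py
```

```text
[-41.2 -92.1 -17. ] [ 7.4 -7.4  5.3] 17.547657707502225 5.65
```

Request:
drive_tool(
  motion=[
    [[-1, 0, 0], [0, 0, 0]],
    [[0, 0, 0], [0, 0, 0]],
  ],
)

```text
time_s: 5.85
position: [0.413, 0.183, 0.0511]
tcp_rot: [[-0.911, -0.359, 0.202], [-0.412, 0.785, -0.463], [0.008, -0.505, -0.863]]
force: [-5.3, -5.2, 8.6]
opening: 0.204
grasp_force: 29.9
```

```bash
python3 s.py
```

```text
[-41.2 -91.1 -17. ] [ 6.5 -7.   6.1] 17.765679008751906 5.85
```

Request:
drive_tool(
  motion=[
    [[-1, 0, 0], [0, 0, 0]],
    [[0, 0, 0], [0, 0, 0]],
  ],
)

```text
time_s: 6.05
position: [0.4136, 0.1833, 0.0511]
tcp_rot: [[-0.911, -0.359, 0.201], [-0.412, 0.785, -0.464], [0.009, -0.505, -0.863]]
force: [-5.0, -6.0, 8.7]
opening: 0.202
grasp_force: 29.9
```

```bash
python3 s.py
```

```text
[-41.1 -90.5 -17.1] [ 7.3 -7.1  5.8] 17.592004176880415 6.05
```

Request:
drive_tool(
  motion=[
    [[-1, 0, 0], [0, 0, 0]],
    [[0, 0, 0], [0, 0, 0]],
  ],
)

```text
time_s: 6.25
position: [0.4136, 0.1833, 0.0511]
tcp_rot: [[-0.912, -0.359, 0.2], [-0.411, 0.785, -0.464], [0.01, -0.505, -0.863]]
force: [-8.4, -5.9, 8.9]
opening: 0.203
grasp_force: 29.9
```

```bash
python3 s.py
```

```text
[-41.1 -90.4 -17.1] [  6.1 -10.1   6.7] 17.674496889155346 6.25
```

Request:
drive_tool(
  motion=[
    [[1.5, 0, 0], [0, 0, 0]],
    [[1.5, 0, 0], [0, 0, 0]],
    [[0, 0, 0], [0, 0, 0]],
  ],
)

```text
time_s: 6.55
position: [0.4136, 0.1833, 0.0511]
tcp_rot: [[-0.911, -0.359, 0.204], [-0.413, 0.785, -0.462], [0.006, -0.505, -0.863]]
force: [-2.3, -6.4, 6.5]
opening: 0.2
grasp_force: 29.9
```

```bash
python3 s.py
```

```text
[-41.2 -90.5 -17. ] [ 7.4 -4.8  3.2] 17.41616460742162 6.55
```

Request:
drive_tool(
  motion=[
    [[0, 0, 0], [0, 0, 0]],
    [[0, 0, 0], [0, 0, 0]],
    [[0, 0, 0], [0, 0, 0]],
    [[0, 0, 0], [0, 0, 0]],
  ],
  gripper=0.5,
)

```text
time_s: 6.95
position: [0.4166, 0.1869, 0.0503]
tcp_rot: [[-0.909, -0.359, 0.21], [-0.416, 0.788, -0.454], [-0.002, -0.5, -0.866]]
force: [-0.5, -0.2, 0.2]
opening: 0.456
grasp_force: 0.0
```

```bash
python3 s.py
```

```text
[-43.4 -86.2 -16.8] [ 0.1 -0.5  0.2] 39.690119875380674 6.95
```

Run:
```python
from fit import *
a=plan(W(-43,-87,60),RT,3)
plan(np.array([.422,.349,.13]),down(167.7),8,*a)
```

```text
[[[0.2,-0.1,-25.6],[0.0,0.001,0.0001]],[[0.2,-0.1,-25.6],[0.0,0.001,0.0001]],[[0.2,-0.2,-25.6],[0.0,0.001,0.0001]]]
[[[-9.1,10.8,-8.1],[-0.0606,-0.0304,-0.1134]],[[-10.5,10.1,-7.2],[-0.0606,-0.0304,-0.1134]],[[-11.8,9.3,-6.2],[-0.0606,-0.0304,-0.1134]],[[-13.0,8.3,-5.4],[-0.0606,-0.0304,-0.1134]],[[-14.0,7.0,-4.4],[-0.0606,-0.0304,-0.1134]]]
[[[-14.9,5.6,-3.7],[-0.0606,-0.0304,-0.1134]],[[-15.5,4.0,-2.9],[-0.0606,-0.0304,-0.1134]],[[-15.9,2.5,-2.2],[-0.0606,-0.0304,-0.1134]]]
```

Request:
drive_tool(
  motion=[
    [[0.2, 0, -25.6], [0, 0, 0]],
    [[0.2, 0, -25.6], [0, 0, 0]],
    [[0.2, 0, -25.6], [0, 0, 0]],
  ],
)

```text
time_s: 7.25
position: [0.3994, 0.2216, 0.1174]
tcp_rot: [[-0.91, -0.359, 0.208], [-0.415, 0.788, -0.455], [-0.001, -0.5, -0.866]]
force: [0.5, -0.3, -0.4]
opening: 0.497
grasp_force: 0.0
```

Request:
drive_tool(
  motion=[
    [[-9.1, 10.8, -8.1], [-0.0606, -0.0304, -0.1134]],
    [[-10.5, 10.1, -7.2], [-0.0606, -0.0304, -0.1134]],
    [[-11.8, 9.3, -6.2], [-0.0606, -0.0304, -0.1134]],
    [[-13, 8.3, -5.4], [-0.0606, -0.0304, -0.1134]],
    [[-14, 7, -4.4], [-0.0606, -0.0304, -0.1134]],
  ],
)

```text
time_s: 7.75
position: [0.4129, 0.3017, 0.1253]
tcp_rot: [[-0.526, -0.84, 0.134], [-0.849, 0.508, -0.148], [0.056, -0.192, -0.98]]
force: [0.1, 0.8, 0.5]
opening: 0.503
grasp_force: 0.0
```

Request:
drive_tool(
  motion=[
    [[-14.9, 5.6, -3.7], [-0.0606, -0.0304, -0.1134]],
    [[-15.5, 4, -2.9], [-0.0606, -0.0304, -0.1134]],
    [[-15.9, 2.5, -2.2], [-0.0606, -0.0304, -0.1134]],
    [[0, 0, 0], [0, 0, 0]],
    [[0, 0, 0], [0, 0, 0]],
  ],
)

```text
time_s: 8.25
position: [0.421, 0.3482, 0.1297]
tcp_rot: [[-0.215, -0.977, 0.002], [-0.977, 0.215, -0.002], [0.001, -0.002, -1.0]]
force: [0.6, 0.1, -1.3]
opening: 0.5
grasp_force: 0.0
```

Run:
```python
from fit import *
im=snap('wrist','w3'); C3=load('w3'); st=read_state(); print(st['position'],st['tcp_rot'].round(3),st['joint_positions'].round(1))
tip=np.array([.4021,.2582,.005]);u=np.array([np.cos(np.radians(77.7)),np.sin(np.radians(77.7)),0])
for P in [W(0,0,0),W(-20,0,10),W(-23.5,0,10),W(-60.5,0,10),W(-64,0,10),W(-82,0,10),W(-33,-102,-2),W(-51,-102,-2),tip,tip+.073*u,tip+.107*u]:
    q=proj(C3,P)[0]; print(q.round()); cv2.drawMarker(im,tuple(int(round(a)) for a in q),(0,0,255),1,5)
cv2.imwrite('pics/w3b.png',cv2.resize(im,(800,500),interpolation=3))
```

```text
[0.42024637 0.34797747 0.12951391] [[-0.214 -0.977  0.001]
 [-0.977  0.214 -0.002]
 [ 0.002 -0.001 -1.   ]] [  28.    31.7   98.5   -0.2   49.9 -139.6]
[146.  38.]
[169.  66.]
[174.  70.]
[214. 110.]
[217. 114.]
[234. 130.]
[295. -18.]
[309.   7.]
[321. 105.]
[321. 181.]
[322. 213.]
```

View pics/w3b.png

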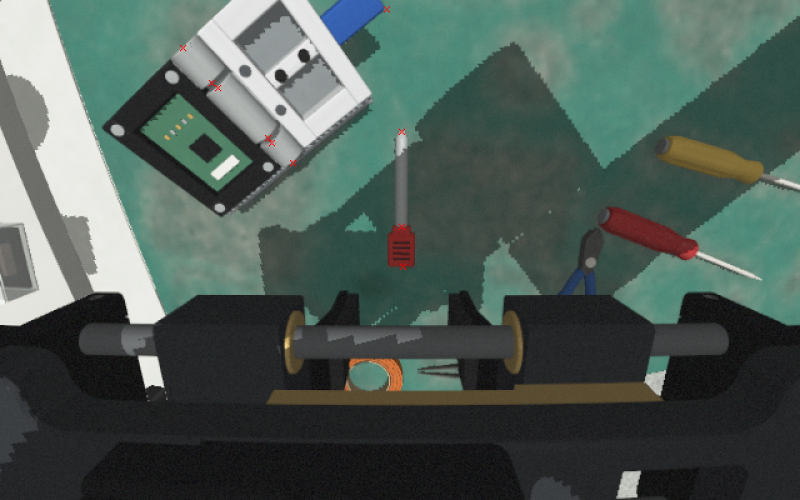

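Request:
drive_tool(
  motion=[
    [[-1, -1, 32], [0, 0, 0]],
    [[0, -0.5, 32], [0, 0, 0]],
    [[0, 0, 32], [0, 0, 0]],
    [[0, 0, 30.5], [0, 0, 0]],
    [[0, 0, 0], [0, 0, 0]],
  ],
)

```text
time_s: 8.8
position: [0.422, 0.3488, 0.0018]
tcp_rot: [[-0.213, -0.977, 0.0], [-0.977, 0.213, -0.002], [0.002, -0.001, -1.0]]
force: [-0.0, -1.0, 1.6]
opening: 0.504
grasp_force: 0.0
```

```bash
python3 -c "
from h import *
st=read_state(); print(st['position'],st['force'])"
```

```text
[0.42202831 0.3488468  0.00179689] [-0.0457997  -1.03529082  1.64582836]
```

Request:
drive_tool(
  motion=[
    [[0, 0, 0], [0, 0, 0]],
    [[0, 0, 0], [0, 0, 0]],
    [[0, 0, 0], [0, 0, 0]],
    [[0, 0, 0], [0, 0, 0]],
    [[0, 0, 0], [0, 0, 0]],
  ],
  gripper=0.05,
)

```text
time_s: 9.3
position: [0.423, 0.3493, 0.0038]
tcp_rot: [[-0.212, -0.977, 0.002], [-0.977, 0.212, -0.0], [-0.0, -0.002, -1.0]]
force: [-0.2, 0.2, 2.2]
opening: 0.244
grasp_force: 30.0
```

Run:
```python
from fit import *
h=np.degrees(v[3])+90; RI=np.stack([-R[:,0],R[:,1],-R[:,2]],1)
st=read_state(); p=st['position']
a=plan(p+[0,0,.15],st['tcp_rot'],4)
a=plan(np.array([.50,.21,.25]),down(h),18,*a)
a=plan(W(118,0,40),RI,6,*a); print(W(118,0,40),W(118,0,-1.5))
```

```text
[[[-0.0,-0.1,-37.5],[0.0,0.0,0.0]],[[-0.0,-0.0,-37.5],[0.0,0.0,0.0]],[[-0.0,-0.1,-37.5],[0.0,0.0,0.0]],[[-0.0,-0.1,-37.5],[0.0,0.0,0.0]]]
[[[6.7,-5.8,-5.3],[-0.0,0.0001,0.1389]],[[5.7,-6.7,-5.4],[-0.0,0.0001,0.1389]],[[4.8,-7.5,-5.3],[-0.0,0.0001,0.1389]],[[3.8,-8.0,-5.3],[-0.0,0.0001,0.1389]],[[2.5,-8.5,-5.4],[-0.0,0.0001,0.1389]]]
[[[1.4,-8.7,-5.3],[-0.0,0.0001,0.1389]],[[0.2,-8.9,-5.3],[-0.0,0.0001,0.1389]],[[-1.1,-8.7,-5.3],[-0.0,0.0001,0.1389]],[[-2.2,-8.6,-5.4],[-0.0,0.0001,0.1389]],[[-3.5,-8.1,-5.3],[-0.0,0.0001,0.1389]]]
[[[-4.5,-7.7,-5.3],[-0.0,0.0001,0.1389]],[[-5.5,-6.9,-5.4],[-0.0,0.0001,0.1389]],[[-6.5,-6.0,-5.3],[-0.0,0.0001,0.1389]],[[-7.2,-5.1,-5.3],[-0.0,0.0001,0.1389]],[[-7.9,-4.1,-5.4],[-0.0,0.0001,0.1389]]]
[[[-8.3,-3.0,-5.3],[-0.0,0.0001,0.1389]],[[-8.7,-1.7,-5.3],[-0.0,0.0001,0.1389]],[[-8.8,-0.6,-5.4],[-0.0,0.0001,0.1389]]]
[[[-16.3,0.1,11.7],[0.0001,-0.0872,0.0001]],[[-15.2,0.1,13.0],[0.0001,-0.0872,0.0001]],[[-14.1,0.2,14.3],[0.0001,-0.0872,0.0001]],[[-12.7,0.1,15.5],[0.0001,-0.0872,0.0001]],[[-11.3,0.1,16.5],[0.0001,-0.0872,0.0001]]]
[[[-9.9,0.2,17.5],[0.0001,-0.0872,0.0001]]]
[0.5412143  0.12124387 0.18011994] [0.54980458 0.10235553 0.14417989]
```

Request:
drive_tool(
  motion=[
    [[0, 0, -30], [0, 0, 0]],
    [[0, 0, -40], [0, 0, 0]],
    [[0, 0, -40], [0, 0, 0]],
    [[0, 0, -40], [0, 0, 0]],
  ],
)

```text
time_s: 9.7
position: [0.4224, 0.349, 0.1548]
tcp_rot: [[-0.212, -0.977, 0.001], [-0.977, 0.212, -0.001], [0.0, -0.001, -1.0]]
force: [1.1, 0.9, -1.0]
opening: 0.25
grasp_force: 30.0
```

Request:
drive_tool(
  motion=[
    [[6.7, -5.8, -5.3], [0, 0, 0.139]],
    [[5.7, -6.7, -5.3], [0, 0, 0.139]],
    [[4.8, -7.5, -5.3], [0, 0, 0.139]],
    [[3.8, -8, -5.3], [0, 0, 0.139]],
    [[2.5, -8.5, -5.3], [0, 0, 0.139]],
  ],
)

```text
time_s: 10.2
position: [0.4441, 0.3101, 0.1803]
tcp_rot: [[-0.792, -0.61, 0.002], [-0.61, 0.792, -0.001], [-0.001, -0.001, -1.0]]
force: [0.0, -0.4, -0.0]
opening: 0.247
grasp_force: 30.0
```

Request:
drive_tool(
  motion=[
    [[1.4, -8.7, -5.3], [0, 0, 0.139]],
    [[0.2, -8.9, -5.3], [0, 0, 0.139]],
    [[-1.1, -8.7, -5.3], [0, 0, 0.139]],
    [[-2.2, -8.6, -5.3], [0, 0, 0.139]],
    [[-3.5, -8.1, -5.3], [0, 0, 0.139]],
  ],
)

```text
time_s: 10.7
position: [0.4654, 0.2714, 0.2068]
tcp_rot: [[-0.999, 0.039, 0.001], [0.039, 0.999, -0.001], [-0.002, -0.001, -1.0]]
force: [-0.2, -1.0, -0.4]
opening: 0.243
grasp_force: 30.0
```

Request:
drive_tool(
  motion=[
    [[-4.5, -7.7, -5.3], [0, 0, 0.139]],
    [[-5.5, -6.9, -5.3], [0, 0, 0.139]],
    [[-6.5, -6, -5.3], [0, 0, 0.139]],
    [[-7.2, -5.1, -5.3], [0, 0, 0.139]],
    [[-7.9, -4.1, -5.3], [0, 0, 0.139]],
  ],
)

```text
time_s: 11.2
position: [0.4867, 0.2327, 0.2332]
tcp_rot: [[-0.743, 0.67, 0.001], [0.67, 0.743, -0.001], [-0.001, 0.0, -1.0]]
force: [0.9, 1.1, -1.6]
opening: 0.247
grasp_force: 30.0
```

Request:
drive_tool(
  motion=[
    [[-8.3, -3, -5.3], [0, 0, 0.139]],
    [[-8.7, -1.7, -5.3], [0, 0, 0.139]],
    [[-8.8, -0.6, -5.3], [0, 0, 0.139]],
    [[0, 0, 0], [0, 0, 0]],
    [[0, 0, 0], [0, 0, 0]],
  ],
)

```text
time_s: 11.7
position: [0.4993, 0.2099, 0.2489]
tcp_rot: [[-0.415, 0.91, 0.001], [0.91, 0.415, -0.0], [-0.001, 0.001, -1.0]]
force: [-0.4, 0.9, -1.3]
opening: 0.249
grasp_force: 30.0
```

Run:
```python
from fit import *
RI=np.stack([-R[:,0],R[:,1],-R[:,2]],1)
st=read_state();print(st['position'],st['tcp_rot'].round(3),st['joint_positions'].round(1),st['opening']*87)
a=plan(W(118,0,40),RI,6)
```

```text
[0.49927245 0.20988535 0.24893695] [[-0.415  0.91   0.001]
 [ 0.91   0.415 -0.   ]
 [-0.001  0.001 -1.   ]] [ 11.   21.9  92.4  -0.   65.6 -13.5] 21.66821926662341
[[[-16.3,0.2,11.5],[0.0002,-0.0871,0.0002]],[[-15.3,0.2,12.8],[0.0002,-0.0871,0.0002]],[[-14.1,0.2,14.2],[0.0002,-0.0871,0.0002]],[[-12.8,0.3,15.3],[0.0002,-0.0871,0.0002]],[[-11.4,0.2,16.4],[0.0002,-0.0871,0.0002]]]
[[[-10.0,0.2,17.3],[0.0002,-0.0871,0.0002]]]
```

Request:
drive_tool(
  motion=[
    [[-16.3, 0.2, 11.5], [0, -0.0872, 0]],
    [[-15.3, 0.2, 12.8], [0, -0.0872, 0]],
    [[-14.1, 0.2, 14.2], [0, -0.0872, 0]],
    [[-12.8, 0.3, 15.3], [0, -0.0872, 0]],
    [[-11.4, 0.2, 16.4], [0, -0.0872, 0]],
  ],
)

```text
time_s: 12.2
position: [0.5343, 0.1362, 0.1912]
tcp_rot: [[-0.376, 0.909, 0.178], [0.823, 0.416, -0.387], [-0.426, 0.001, -0.905]]
force: [-0.7, 0.3, -0.5]
opening: 0.247
grasp_force: 30.0
```

Request:
drive_tool(
  motion=[
    [[-10, 0.2, 17.3], [0, -0.0872, 0]],
    [[0, 0, 0], [0, 0, 0]],
    [[0, 0, 0], [0, 0, 0]],
  ],
)

```text
time_s: 12.5
position: [0.5408, 0.1219, 0.1797]
tcp_rot: [[-0.36, 0.91, 0.206], [0.789, 0.415, -0.454], [-0.499, -0.001, -0.867]]
force: [-0.0, -0.1, 0.1]
opening: 0.246
grasp_force: 30.0
```

Run:
```python
from fit import *
RI=np.stack([-R[:,0],R[:,1],-R[:,2]],1)
im=snap('wrist','w4'); C=load('w4'); st=read_state();print(L(st['position']),(R.T@st['tcp_rot']).round(3).tolist())
Q=lambda x,y,z: st['position']+st['tcp_rot']@np.array([x,y,z])/1000
for P in [Q(93,0,-1.5),Q(20,0,-1.5),W(0,0,0),W(0,0,10),W(-20,0,10),W(-64,0,10),W(-82,0,10)]:
    q=proj(C,P)[0]; print(q.round(1)); cv2.drawMarker(im,tuple(int(round(a)) for a in q),(0,0,255),1,4)
plan(W(118,0,-1.5),RI,2)
cv2.imwrite('pics/w4b.png',cv2.resize(im[0:300,120:520],(800,600),interpolation=3))
```

```text
[117.8   0.5  40.5] [[-1.0, 0.001, -0.001], [0.001, 1.0, 0.001], [0.001, 0.001, -1.0]]
[323.4  89.1]
[322.9 220.8]
[322.4  57.6]
[322.4  53.8]
[322.5  18.3]
[322.7 -63.4]
[322.7 -97.8]
[[[-0.1,-0.3,21.0],[0.0007,-0.0005,-0.0003]],[[-0.1,-0.3,21.0],[0.0007,-0.0005,-0.0003]]]
```

View pics/w4b.png

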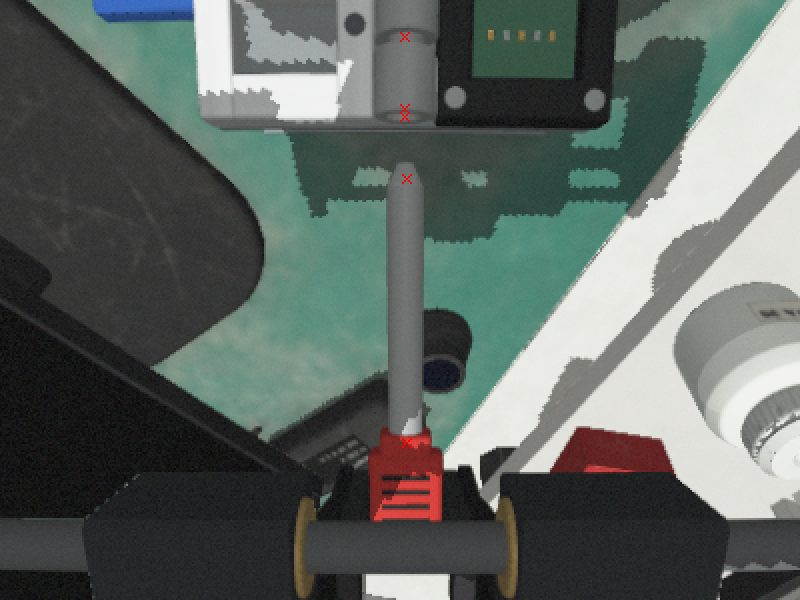

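Request:
drive_tool(
  motion=[
    [[0, -0.3, 21], [0, 0, 0]],
    [[0, -0.3, 21], [0, 0, 0]],
    [[0, 0, 0], [0, 0, 0]],
    [[8, 0, 0], [0, 0, 0]],
    [[8, 0, 0], [0, 0, 0]],
  ],
)

```text
time_s: 13.05
position: [0.5445, 0.1153, 0.137]
tcp_rot: [[-0.356, 0.911, 0.21], [0.789, 0.413, -0.454], [-0.5, 0.004, -0.866]]
force: [0.4, -0.3, -0.3]
opening: 0.243
grasp_force: 30.0
```

Request:
drive_tool(
  motion=[
    [[0, 0, 0], [0, 0, 0]],
    [[0, 0, 0], [0, 0, 0]],
  ],
)

```text
time_s: 13.25
position: [0.544, 0.1153, 0.1364]
tcp_rot: [[-0.358, 0.91, 0.209], [0.788, 0.415, -0.455], [-0.501, 0.002, -0.866]]
force: [0.5, -0.3, -0.2]
opening: 0.248
grasp_force: 30.0
```

```bash
python3 s.py
python3 - <<'E'
from fit import *
a=snap('scene','s2'); b=snap('wrist','w5')
P=proj(load('s2'),W(20,0,0))[0].astype(int); print(P,proj(load('s2'),W(0,0,0)),proj(load('s2'),W(100,0,0)))
a=cv2.resize(a[P[1]-40:P[1]+40,P[0]-45:P[0]+45],(450,400),interpolation=3)
b=cv2.resize(b[0:230,230:410],(350,447),interpolation=3)[:400]
cv2.imwrite('pics/m5.png',np.hstack([a,b]))
E
```

```text
[ 1.018e+02  1.000e-01 -1.100e+00] [ 0.4  0.4 -0.4] 21.550965810801262 13.25
[319 223] [[326.72924791 228.37751902]] [[287.69863928 201.04966153]]
```

View pics/m5.png

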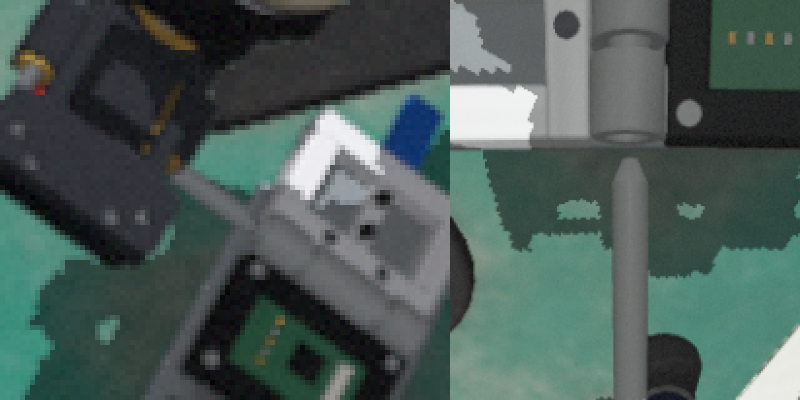

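Request:
drive_tool(
  motion=[
    [[3, 0, 0], [0, 0, 0]],
    [[3, 0, 0], [0, 0, 0]],
    [[3, 0, 0], [0, 0, 0]],
    [[3, 0, 0], [0, 0, 0]],
    [[0, 0, 0], [0, 0, 0]],
  ],
)

```text
time_s: 13.85
position: [0.5394, 0.1242, 0.1295]
tcp_rot: [[-0.358, 0.91, 0.208], [0.788, 0.414, -0.455], [-0.5, 0.001, -0.866]]
force: [-0.6, 0.0, -0.0]
opening: 0.244
grasp_force: 30.0
```

```bash
python3 s.py
```

```text
[89.7 -0.5 -2.1] [-0.3 -0.5  0.1] 21.21032137380913 13.85
```

Request:
drive_tool(
  motion=[
    [[2, 0, 0], [0, 0, 0]],
    [[2, 0, 0], [0, 0, 0]],
    [[2, 0, 0], [0, 0, 0]],
    [[0, 0, 0], [0, 0, 0]],
  ],
)

```text
time_s: 14.25
position: [0.5374, 0.1288, 0.1267]
tcp_rot: [[-0.357, 0.911, 0.208], [0.788, 0.413, -0.455], [-0.501, 0.001, -0.866]]
force: [-0.2, -0.5, -0.7]
opening: 0.246
grasp_force: 30.0
```

```bash
python3 s.py
```

```text
[84.  -0.4 -2. ] [-0.  -0.4 -0.8] 21.44458360222981 14.25
```

Request:
drive_tool(
  motion=[
    [[3, 0, 0], [0, 0, 0]],
    [[3, 0, 0], [0, 0, 0]],
    [[3, 0, 0], [0, 0, 0]],
    [[0, 0, 0], [0, 0, 0]],
  ],
)

```text
time_s: 14.65
position: [0.534, 0.1361, 0.1221]
tcp_rot: [[-0.358, 0.91, 0.208], [0.788, 0.414, -0.455], [-0.5, 0.001, -0.866]]
force: [-0.1, 0.4, -0.9]
opening: 0.245
grasp_force: 30.0
```

```bash
python3 s.py
```

```text
[74.7 -0.4 -2. ] [-0.8  0.1 -0.6] 21.27647571132565 14.65
```

Request:
drive_tool(
  motion=[
    [[2.5, 0, 0], [0, 0, 0]],
    [[2.5, 0, 0], [0, 0, 0]],
    [[2.5, 0, 0], [0, 0, 0]],
    [[2.5, 0, 0], [0, 0, 0]],
    [[0, 0, 0], [0, 0, 0]],
  ],
)

```text
time_s: 15.15
position: [0.5305, 0.1439, 0.1171]
tcp_rot: [[-0.358, 0.91, 0.208], [0.788, 0.414, -0.455], [-0.501, 0.001, -0.866]]
force: [-0.3, 0.2, -0.8]
opening: 0.245
grasp_force: 30.0
```

```bash
python3 s.py
```

```text
[64.8 -0.4 -2. ] [-0.7 -0.2 -0.5] 21.333401116726595 15.15
```

Request:
drive_tool(
  motion=[
    [[4, 0, 0], [0, 0, 0]],
    [[4, 0, 0], [0, 0, 0]],
    [[4, 0, 0], [0, 0, 0]],
    [[4, 0, 0], [0, 0, 0]],
    [[4, 0, 0], [0, 0, 0]],
  ],
)

```text
time_s: 15.65
position: [0.5234, 0.1597, 0.1071]
tcp_rot: [[-0.357, 0.911, 0.208], [0.789, 0.413, -0.455], [-0.501, 0.001, -0.866]]
force: [-1.1, -0.1, 0.3]
opening: 0.246
grasp_force: 30.0
```

```bash
python3 s.py
```

```text
[44.8 -0.3 -2. ] [-0.2 -1.   0.4] 21.390299524476816 15.65
```

Request:
drive_tool(
  motion=[
    [[3, 0, 0], [0, 0, 0]],
    [[3, 0, 0], [0, 0, 0]],
    [[3, 0, 0], [0, 0, 0]],
    [[0, 0, 0], [0, 0, 0]],
  ],
)

```text
time_s: 16.05
position: [0.5202, 0.1667, 0.1026]
tcp_rot: [[-0.358, 0.91, 0.208], [0.788, 0.414, -0.455], [-0.501, 0.001, -0.866]]
force: [1.1, 0.4, -0.3]
opening: 0.248
grasp_force: 30.0
```

```bash
python3 s.py
```

```text
[35.8 -0.3 -2. ] [-0.1  1.2 -0.3] 21.585476423946858 16.05
```

Request:
drive_tool(
  motion=[
    [[2.5, 0, 0], [0, 0, 0]],
    [[2.5, 0, 0], [0, 0, 0]],
    [[2.5, 0, 0], [0, 0, 0]],
    [[0, 0, 0], [0, 0, 0]],
  ],
)

```text
time_s: 16.45
position: [0.5175, 0.1726, 0.0989]
tcp_rot: [[-0.357, 0.911, 0.208], [0.788, 0.413, -0.455], [-0.501, 0.001, -0.866]]
force: [0.1, -0.3, -0.5]
opening: 0.245
grasp_force: 30.0
```

```bash
python3 s.py
```

```text
[28.4 -0.3 -2.1] [ 0.  -0.  -0.6] 21.29507549394018 16.45
```

Request:
drive_tool(
  motion=[
    [[2, 0, 0], [0, 0, 0]],
    [[2, 0, 0], [0, 0, 0]],
    [[0, 0, 0], [0, 0, 0]],
  ],
)

```text
time_s: 16.75
position: [0.5161, 0.1757, 0.0969]
tcp_rot: [[-0.357, 0.911, 0.208], [0.789, 0.413, -0.455], [-0.501, 0.001, -0.866]]
force: [-0.1, 0.3, 0.4]
opening: 0.247
grasp_force: 30.0
```

```bash
python3 s.py
```

```text
[24.5 -0.3 -2.1] [-0.1  0.   0.5] 21.528444158313658 16.75
```

Request:
drive_tool(
  motion=[
    [[2, 0, 0], [0, 0, 0]],
    [[2, 0, 0], [0, 0, 0]],
    [[0, 0, 0], [0, 0, 0]],
  ],
)

```text
time_s: 17.05
position: [0.5159, 0.1766, 0.0966]
tcp_rot: [[-0.357, 0.91, 0.209], [0.785, 0.414, -0.46], [-0.506, -0.0, -0.863]]
force: [3.0, -7.5, 4.5]
opening: 0.244
grasp_force: 30.0
```

```bash
python3 s.py
```

```text
[23.6 -0.2 -1.9] [ 9.3 -0.4 -0.2] 21.22809622818404 17.05
```

Request:
drive_tool(
  motion=[
    [[2, 0, 0], [0, 0, 0]],
    [[1, 0, 0], [0, 0, 0]],
    [[0, 0, 0], [0, 0, 0]],
    [[0, 0, 0], [0, 0, 0]],
  ],
)

```text
time_s: 17.45
position: [0.5158, 0.1767, 0.0966]
tcp_rot: [[-0.356, 0.911, 0.21], [0.783, 0.413, -0.465], [-0.51, -0.001, -0.86]]
force: [4.8, -13.9, 7.9]
opening: 0.243
grasp_force: 30.0
```

```bash
python3 s.py
```

```text
[23.4 -0.2 -1.8] [16.7 -1.4 -0.5] 21.166760892520397 17.45
```

Request:
drive_tool(
  motion=[
    [[-2, 0, 0], [0, 0, 0]],
    [[-2, 0, 0], [0, 0, 0]],
    [[0, 0, 0], [0, 0, 0]],
  ],
)

```text
time_s: 17.75
position: [0.5159, 0.1765, 0.0966]
tcp_rot: [[-0.356, 0.911, 0.208], [0.787, 0.413, -0.458], [-0.503, 0.001, -0.864]]
force: [1.6, -5.9, 3.7]
opening: 0.243
grasp_force: 30.0
```

Request:
drive_tool(
  motion=[
    [[0, 0, 0], [0, 0, 0]],
    [[0, 0, 0], [0, 0, 0]],
    [[0, 0, 0], [0, 0, 0]],
    [[0, 0, 0], [0, 0, 0]],
  ],
  gripper=0.5,
)

```text
time_s: 18.15
position: [0.5149, 0.1784, 0.0953]
tcp_rot: [[-0.358, 0.91, 0.208], [0.789, 0.414, -0.455], [-0.5, 0.001, -0.866]]
force: [0.3, -0.3, 0.2]
opening: 0.476
grasp_force: 0.0
```

```bash
python3 s.py
python3 - <<'E'
from fit import *
st=read_state(); p=st['position']
a=plan(W(40,0,75),st['tcp_rot'],4)
a=plan(W(-10,-70,110),RT,13,*a)
a=plan(W(-42,-92,40),RT,4,*a)
E
```

```text
[21.1 -0.2 -2. ] [ 0.4  0.1 -0. ] 41.402840048600844 18.15
[[[-4.7,0.1,-19.3],[0.0,0.0,0.0]],[[-4.8,0.1,-19.2],[0.0,0.0,0.0]],[[-4.7,0.1,-19.3],[0.0,0.0,0.0]],[[-4.7,0.0,-19.2],[0.0,0.0,0.0]]]
[[[3.8,-5.4,-2.7],[0.0001,0.0001,-0.1209]],[[4.5,-4.9,-2.7],[0.0001,0.0001,-0.1209]],[[5.0,-4.3,-2.7],[0.0001,0.0001,-0.1209]],[[5.5,-3.6,-2.7],[0.0001,0.0001,-0.1209]],[[5.9,-3.0,-2.7],[0.0001,0.0001,-0.1209]]]
[[[6.2,-2.3,-2.7],[0.0001,0.0001,-0.1209]],[[6.5,-1.4,-2.7],[0.0001,0.0001,-0.1209]],[[6.6,-0.7,-2.7],[0.0001,0.0001,-0.1209]],[[6.6,0.1,-2.7],[0.0001,0.0001,-0.1209]],[[6.5,0.9,-2.7],[0.0001,0.0001,-0.1209]]]
[[[6.4,1.7,-2.6],[0.0001,0.0001,-0.1209]],[[6.2,2.4,-2.7],[0.0001,0.0001,-0.1209]],[[5.8,3.2,-2.7],[0.0001,0.0001,-0.1209]]]
[[[5.5,8.0,17.5],[-0.0,-0.0002,-0.0]],[[5.5,8.0,17.5],[-0.0,-0.0002,-0.0]],[[5.5,8.0,17.5],[-0.0,-0.0002,-0.0]],[[5.5,8.0,17.5],[-0.0,-0.0002,-0.0]]]
```

Request:
drive_tool(
  motion=[
    [[-1, 0, -15], [0, 0, 0]],
    [[-6, 0, -20], [0, 0, 0]],
    [[-6, 0, -21], [0, 0, 0]],
    [[-6, 0, -21], [0, 0, 0]],
  ],
)

```text
time_s: 18.55
position: [0.5056, 0.1988, 0.1732]
tcp_rot: [[-0.357, 0.91, 0.208], [0.789, 0.414, -0.455], [-0.5, 0.002, -0.866]]
force: [0.0, -1.0, -0.5]
opening: 0.497
grasp_force: 0.0
```

Request:
drive_tool(
  motion=[
    [[3.8, -5.4, -2.7], [0, 0, -0.121]],
    [[4.5, -4.9, -2.7], [0, 0, -0.121]],
    [[5, -4.3, -2.7], [0, 0, -0.121]],
    [[5.5, -3.6, -2.7], [0, 0, -0.121]],
    [[5.9, -3, -2.7], [0, 0, -0.121]],
  ],
)

```text
time_s: 19.05
position: [0.4713, 0.209, 0.1748]
tcp_rot: [[-0.814, 0.542, 0.209], [0.41, 0.791, -0.454], [-0.411, -0.284, -0.866]]
force: [0.1, 0.3, 0.7]
opening: 0.501
grasp_force: 0.0
```

Request:
drive_tool(
  motion=[
    [[6.2, -2.3, -2.7], [0, 0, -0.121]],
    [[6.5, -1.4, -2.7], [0, 0, -0.121]],
    [[6.6, -0.7, -2.7], [0, 0, -0.121]],
    [[6.6, 0.1, -2.7], [0, 0, -0.121]],
    [[6.5, 0.9, -2.7], [0, 0, -0.121]],
  ],
)

```text
time_s: 19.55
position: [0.4372, 0.2191, 0.1767]
tcp_rot: [[-0.978, -0.018, 0.209], [-0.113, 0.884, -0.454], [-0.176, -0.468, -0.866]]
force: [0.4, -0.5, -1.1]
opening: 0.502
grasp_force: 0.0
```

Request:
drive_tool(
  motion=[
    [[6.4, 1.7, -2.7], [0, 0, -0.121]],
    [[6.2, 2.4, -2.7], [0, 0, -0.121]],
    [[5.8, 3.2, -2.7], [0, 0, -0.121]],
    [[0, 0, 0], [0, 0, 0]],
    [[0, 0, 0], [0, 0, 0]],
  ],
)

```text
time_s: 20.05
position: [0.4172, 0.225, 0.1777]
tcp_rot: [[-0.91, -0.357, 0.209], [-0.414, 0.789, -0.454], [-0.003, -0.5, -0.866]]
force: [0.3, -0.1, -0.2]
opening: 0.497
grasp_force: 0.0
```

```bash
python3 s.py
python3 - <<'E'
from fit import *
st=read_state(); print(st['joint_positions'].round(),(R.T@st['tcp_rot']).round(2).tolist())
a=plan(W(-42,-89,40),RT,4)
snap('wrist','w6'); C=load('w6'); im=cv2.imread('pics/w6.png').astype(int)
m=((im[:,:,0]>110)&(im[:,:,2]<90)&(im[:,:,1]<130)&(im[:,:,0]-im[:,:,1]>50)).astype(np.uint8)
n,l,s,c=cv2.connectedComponentsWithStats(m); print([(s[i].tolist()) for i in range(1,n) if s[i][4]>80])
print('expected tab',[proj(C,W(x,y,-2))[0].round(1).tolist() for x,y in[(-33,-102),(-51,-102),(-33,-68),(-51,-68)]])
r=((im[:,:,2]>150)&(im[:,:,1]<70)).astype(np.uint8); n,l,s,c=cv2.connectedComponentsWithStats(r); print('red',[(s[i].tolist()) for i in range(1,n) if s[i][4]>40])
print('expected grip',[proj(C,W(x,y,5))[0].round(1).tolist() for x,y in[(6,-11),(34,11)]])
E
```

```text
[ -9.5 -69.9 110.8] [ 0.1  0.2 -0.3] 43.28019389854174 20.05
[ 33.  29. 104. -36.  58. -59.] [[-0.0, -1.0, 0.0], [-1.0, 0.0, 0.0], [-0.0, -0.0, -1.0]]
[[[4.8,8.1,17.7],[-0.0001,0.0006,-0.0004]],[[4.8,8.2,17.7],[-0.0001,0.0006,-0.0004]],[[4.8,8.1,17.6],[-0.0001,0.0006,-0.0004]],[[4.8,8.1,17.7],[-0.0001,0.0006,-0.0004]]]
[[346, 196, 17, 8, 107]]
expected tab [[346.1, 169.7], [364.7, 169.7], [345.4, 203.8], [363.4, 203.7]]
red [[494, 393, 15, 5, 43]]
expected grip [[306.7, 259.3], [280.3, 278.3]]
```

Request:
drive_tool(
  motion=[
    [[4.8, 8.1, 17.7], [0, 0, 0]],
    [[4.8, 8.1, 17.7], [0, 0, 0]],
    [[4.8, 8.1, 17.7], [0, 0, 0]],
    [[4.8, 8.1, 17.7], [0, 0, 0]],
  ],
)

```text
time_s: 20.5
position: [0.4032, 0.2098, 0.099]
tcp_rot: [[-0.911, -0.357, 0.209], [-0.413, 0.789, -0.455], [-0.002, -0.5, -0.866]]
force: [-0.3, -0.3, -0.0]
opening: 0.499
grasp_force: 0.0
```

Request:
drive_tool(
  motion=[
    [[0, 0, 19], [0, 0, 0]],
    [[0, 0, 19], [0, 0, 0]],
    [[0, 0, 18], [0, 0, 0]],
    [[0, 0, 0], [0, 0, 0]],
  ],
)

```text
time_s: 20.9
position: [0.4142, 0.1831, 0.0497]
tcp_rot: [[-0.911, -0.358, 0.205], [-0.412, 0.788, -0.457], [0.002, -0.501, -0.866]]
force: [0.5, -0.3, 0.5]
opening: 0.499
grasp_force: 0.0
```

```bash
python3 s.py
```

```text
[-41.5 -90.  -18.5] [0.7 0.3 0.2] 43.37847258167812 20.9
```

Request:
drive_tool(
  motion=[
    [[0, 0, 0], [0, 0, 0]],
    [[0, 0, 0], [0, 0, 0]],
    [[0, 0, 0], [0, 0, 0]],
    [[0, 0, 0], [0, 0, 0]],
    [[0, 0, 0], [0, 0, 0]],
  ],
  gripper=0.1,
)

```text
time_s: 21.4
position: [0.4147, 0.1842, 0.0519]
tcp_rot: [[-0.91, -0.358, 0.209], [-0.415, 0.787, -0.456], [-0.001, -0.502, -0.865]]
force: [-0.7, 0.3, 4.8]
opening: 0.201
grasp_force: 30.0
```

```bash
python3 s.py
python3 - <<'E'
from fit import *
# pivot arc, TCP shifts in tool axes (x=-cy, z=-cz)
r=np.hypot(89,7); ph=np.radians(184.5-np.concatenate([[0],np.cumsum([2,4]+[6]*28+[4,2])]))
y,z=r*np.cos(ph),r*np.sin(ph); d=np.stack([-np.diff(y),-np.diff(z)],1).round(1)
print(d.tolist(),y[-1],z[-1],np.degrees(ph[-1]))
E
```

```text
[-41.1 -89.1 -16.2] [ 1.9 -0.5  4.4] 17.509607853321445 21.4
[[0.2, -3.1], [0.1, -6.2], [-0.7, -9.3], [-1.7, -9.2], [-2.7, -9.0], [-3.6, -8.6], [-4.5, -8.2], [-5.3, -7.7], [-6.1, -7.1], [-6.8, -6.4], [-7.4, -5.7], [-8.0, -4.9], [-8.4, -4.0], [-8.8, -3.1], [-9.1, -2.2], [-9.3, -1.2], [-9.3, -0.2], [-9.3, 0.7], [-9.2, 1.7], [-9.0, 2.7], [-8.6, 3.6], [-8.2, 4.5], [-7.7, 5.3], [-7.1, 6.1], [-6.4, 6.8], [-5.7, 7.4], [-4.9, 8.0], [-4.0, 8.4], [-3.1, 8.8], [-2.2, 9.1], [-0.9, 6.2], [-0.3, 3.1]] 88.99965189410362 7.004424510862841 4.5
```

Request:
drive_tool(
  motion=[
    [[0.2, 0, -3.1], [0, 0, 0]],
    [[0.1, 0, -6.2], [0, 0, 0]],
    [[-0.7, 0, -9.3], [0, 0, 0]],
    [[-1.7, 0, -9.2], [0, 0, 0]],
    [[-2.7, 0, -9], [0, 0, 0]],
  ],
)

```text
time_s: 21.9
position: [0.4108, 0.2034, 0.0837]
tcp_rot: [[-0.91, -0.359, 0.208], [-0.415, 0.788, -0.455], [-0.0, -0.501, -0.866]]
force: [2.9, -3.0, -2.4]
opening: 0.205
grasp_force: 30.0
```

```bash
cat >> s.py <<'E'
q=L(st['position'])[1:]+[0,10]; print('pivot r,phi',np.hypot(*q).round(1),np.degrees(np.arctan2(q[1],q[0])).round(1)%360)
E
python3 s.py
```

```text
[-41.7 -84.7  20.8] [ 2.2  1.4 -4.1] 17.795277049655567 21.9
pivot r,phi 90.1 160.0
```

Request:
drive_tool(
  motion=[
    [[-3.6, 0, -8.6], [0, 0, 0]],
    [[-4.5, 0, -8.2], [0, 0, 0]],
    [[-5.3, 0, -7.7], [0, 0, 0]],
    [[-6.1, 0, -7.1], [0, 0, 0]],
    [[-6.8, 0, -6.4], [0, 0, 0]],
  ],
)

```text
time_s: 22.4
position: [0.4268, 0.2316, 0.1161]
tcp_rot: [[-0.91, -0.36, 0.207], [-0.415, 0.788, -0.456], [0.001, -0.5, -0.866]]
force: [0.1, -1.6, -3.5]
opening: 0.201
grasp_force: 30.0
```

```bash
python3 s.py
```

```text
[-42.  -58.5  58.4] [-0.4 -0.6 -3.8] 17.460271731680987 22.4
pivot r,phi 90.0 130.5
```

Low forces; continue over the top.

Request:
drive_tool(
  motion=[
    [[-7.4, 0, -5.7], [0, 0, 0]],
    [[-8, 0, -4.9], [0, 0, 0]],
    [[-8.4, 0, -4], [0, 0, 0]],
    [[-8.8, 0, -3.1], [0, 0, 0]],
    [[-9.1, 0, -2.2], [0, 0, 0]],
  ],
)

```text
time_s: 22.9
position: [0.4598, 0.2577, 0.1337]
tcp_rot: [[-0.91, -0.359, 0.205], [-0.414, 0.788, -0.457], [0.002, -0.501, -0.866]]
force: [-2.7, -1.5, -1.6]
opening: 0.203
grasp_force: 30.0
```

```bash
python3 s.py
```

```text
[-41.9 -17.6  78.8] [-0.6 -3.1 -1.5] 17.682883174992078 22.9
pivot r,phi 90.5 101.2
```

Request:
drive_tool(
  motion=[
    [[-9.3, 0, -1.2], [0, 0, 0]],
    [[-9.3, 0, -0.2], [0, 0, 0]],
    [[-9.3, 0, 0.7], [0, 0, 0]],
    [[-9.2, 0, 1.7], [0, 0, 0]],
    [[-9, 0, 2.7], [0, 0, 0]],
  ],
)

```text
time_s: 23.4
position: [0.5056, 0.2763, 0.1306]
tcp_rot: [[-0.909, -0.358, 0.211], [-0.416, 0.788, -0.454], [-0.004, -0.5, -0.866]]
force: [-2.0, 3.3, 5.4]
opening: 0.196
grasp_force: 30.0
```

```bash
python3 s.py
```

```text
[-41.7  31.8  75. ] [-0.7 -0.5  6.6] 17.05436634203577 23.4
pivot r,phi 90.8 69.5
```

Request:
drive_tool(
  motion=[
    [[-8.6, 0, 3.6], [0, 0, 0]],
    [[-8.2, 0, 4.5], [0, 0, 0]],
    [[-7.7, 0, 5.3], [0, 0, 0]],
    [[-7.1, 0, 6.1], [0, 0, 0]],
    [[-6.4, 0, 6.8], [0, 0, 0]],
  ],
)

```text
time_s: 23.9
position: [0.5486, 0.2815, 0.1085]
tcp_rot: [[-0.908, -0.358, 0.218], [-0.419, 0.789, -0.45], [-0.011, -0.5, -0.866]]
force: [1.4, 3.8, 5.2]
opening: 0.198
grasp_force: 30.0
```

```bash
python3 s.py
```

```text
[-41.5  73.1  49.4] [0.1 2.8 5.9] 17.22171838087066 23.9
pivot r,phi 94.2 39.1
```

Request:
drive_tool(
  motion=[
    [[-5.7, 0, 7.4], [0, 0, 0]],
    [[-4.9, 0, 8], [0, 0, 0]],
    [[-4, 0, 8.4], [0, 0, 0]],
    [[0, 0, 0], [0, 0, 0]],
  ],
)

```text
time_s: 24.3
position: [0.5689, 0.2773, 0.0876]
tcp_rot: [[-0.907, -0.357, 0.221], [-0.42, 0.789, -0.448], [-0.014, -0.499, -0.866]]
force: [4.9, 6.5, 5.1]
opening: 0.2
grasp_force: 30.0
```

```bash
python3 s.py
```

```text
[-41.4  89.8  25.2] [-0.8  7.1  6.4] 17.41991081949261 24.3
pivot r,phi 96.5 21.4
```

Request:
drive_tool(
  motion=[
    [[-2, 0, 7], [0, 0, 0]],
    [[-1, 0, 7], [0, 0, 0]],
    [[0, 0, 0], [0, 0, 0]],
  ],
)

```text
time_s: 24.6
position: [0.5764, 0.2736, 0.0764]
tcp_rot: [[-0.906, -0.357, 0.226], [-0.422, 0.79, -0.445], [-0.02, -0.499, -0.867]]
force: [7.7, 8.2, 4.4]
opening: 0.201
grasp_force: 30.0
```

```bash
python3 s.py; python3 -c "
from fit import *
print((R.T@read_state()['tcp_rot']).round(3))"
```

```text
[-41.3  95.1  12.2] [-1.5 10.3  5.9] 17.50713763845756 24.6
pivot r,phi 97.7 13.1
[[-0.002 -1.    -0.002]
 [-1.     0.002  0.021]
 [-0.021  0.002 -1.   ]]
```

Request:
drive_tool(
  motion=[
    [[-2, 0, 5], [0, 0, 0]],
    [[-2, 0, 5], [0, 0, 0]],
    [[-1, 0, 3], [0, 0, 0]],
    [[0, 0, 0], [0, 0, 0]],
  ],
)

```text
time_s: 25.0
position: [0.5821, 0.2685, 0.0644]
tcp_rot: [[-0.907, -0.357, 0.222], [-0.42, 0.789, -0.447], [-0.015, -0.499, -0.866]]
force: [6.8, 5.4, 2.0]
opening: 0.2
grasp_force: 30.0
```

```bash
python3 s.py
```

```text
[-41.3  98.2  -1.6] [-0.8  8.4  2.8] 17.432779499244877 25.0
pivot r,phi 98.6 4.9
```

Request:
drive_tool(
  motion=[
    [[0, 0, 1.5], [0, 0, 0]],
    [[0, 0, 1.5], [0, 0, 0]],
    [[0, 0, 0], [0, 0, 0]],
  ],
)

```text
time_s: 25.3
position: [0.5829, 0.2675, 0.0621]
tcp_rot: [[-0.907, -0.357, 0.223], [-0.421, 0.789, -0.447], [-0.016, -0.499, -0.866]]
force: [7.6, 5.3, 2.4]
opening: 0.202
grasp_force: 30.0
```

```bash
python3 s.py
```

```text
[-41.3  98.5  -4.3] [-0.2  9.1  2.9] 17.600320476828184 25.3
pivot r,phi 98.7 3.3
```

Request:
drive_tool(
  motion=[
    [[0, 0, 1.5], [0, 0, 0]],
    [[0, 0, 1.5], [0, 0, 0]],
    [[0, 0, 0], [0, 0, 0]],
  ],
)

```text
time_s: 25.6
position: [0.5838, 0.2662, 0.0595]
tcp_rot: [[-0.907, -0.357, 0.223], [-0.421, 0.79, -0.446], [-0.017, -0.499, -0.866]]
force: [7.2, 5.9, 2.0]
opening: 0.199
grasp_force: 30.0
```

```bash
python3 s.py
python3 - <<'E'
from fit import *
c=snap('scene','s3'); C=load('s3')
for n,P in [('tab root',(-42,70,12)),('tab end shut',(-42,102,12))]: print(n,proj(C,W(*P))[0].round(1))
im=c.astype(int); m=((im[:,:,0]-im[:,:,2]>50)&(im[:,:,0]-im[:,:,1]>40)).astype(np.uint8)[180:300,280:440]
n,l,s,cc=cv2.connectedComponentsWithStats(m); print([(s[i]+[280,180,0,0,0]).tolist() for i in range(1,n) if s[i][4]>5])
E
```

```text
[-41.3  98.7  -7.3] [-1.1  9.   2.9] 17.30198576576149 25.6
pivot r,phi 98.7 1.6
tab root [331.8 265.9]
tab end shut [325.3 279.2]
[]
```

Request:
drive_tool(
  motion=[
    [[-1, 0, 1.5], [0, 0, 0]],
    [[-1, 0, 1.5], [0, 0, 0]],
    [[0, 0, 0], [0, 0, 0]],
  ],
)

```text
time_s: 25.95
position: [0.5847, 0.2646, 0.0564]
tcp_rot: [[-0.908, -0.358, 0.22], [-0.42, 0.789, -0.449], [-0.013, -0.5, -0.866]]
force: [6.1, 4.6, 1.5]
opening: 0.194
grasp_force: 30.0
```

```bash
python3 s.py
python3 - <<'E'
from fit import *
im=snap('wrist','w7').astype(int); C=load('w7')
m=((im[:,:,0]-im[:,:,2]>35)&(im[:,:,0]-im[:,:,1]>25)).astype(np.uint8)
n,l,s,c=cv2.connectedComponentsWithStats(m); print([s[i].tolist() for i in range(1,n) if s[i][4]>15])
print([proj(C,W(x,y,z))[0].round().tolist() for x in (-33,-51) for y,z in[(68,12),(102,12),(68,2)]])
# white frame, dark: horizontal/vertical profile of grey
g=im.mean(2); print(g[180:300:4,322].round().tolist())
print('cover far/near edges shut z=14',[proj(C,W(x,y,14))[0].round().tolist() for x in(0,-84) for y in(10.5,68)], 'at z+8',[proj(C,W(-42,y,14+8*y/90))[0].round().tolist() for y in(10.5,68)])
E
```

```text
[-41.3  98.9 -10.9] [-0.7  7.4  2.2] 16.868604245932598 25.95
pivot r,phi 98.9 359.5
[[306, 210, 35, 50, 1683]]
[[305.0, 211.0], [306.0, 271.0], [306.0, 205.0], [340.0, 211.0], [339.0, 271.0], [339.0, 205.0]]
[233.0, 232.0, 223.0, 235.0, 236.0, 235.0, 231.0, 220.0, 85.0, 67.0, 68.0, 67.0, 66.0, 65.0, 64.0, 65.0, 69.0, 68.0, 69.0, 67.0, 53.0, 78.0, 92.0, 105.0, 116.0, 103.0, 94.0, 227.0, 229.0, 230.0]
cover far/near edges shut z=14 [[229.0, 90.0], [239.0, 212.0], [415.0, 90.0], [406.0, 212.0]] at z+8 [[322.0, 89.0], [322.0, 216.0]]
```

Run:
```python
from fit import *
im=cv2.imread('pics/w7.png').astype(int); C=load('w7'); g=im.mean(2)
b=((im[:,:,0]-im[:,:,2]>35)&(im[:,:,0]-im[:,:,1]>25))
for r in (212,220,230,240,250): c=np.flatnonzero(b[r,290:360])+290; print(r,c.min(),c.max(),end=' | ')
print()
for r in (180,190,200,205,208): print(r,g[r,220:250].astype(int).tolist(),g[r,395:425].astype(int).tolist())
for a in (0,2,4,8): # degrees open
    t=np.radians(180-a); Rx=lambda y,z:(y*np.cos(t)+z*np.sin(t), -y*np.sin(t)+z*np.cos(t))
    f=lambda x,y,z: proj(C,W(-42+x,*Rx(y,z)))[0].round(1).tolist()
    print(a,'tab root',f(9,-68,-12),f(-9,-68,-12),'corners',f(42,-68,-14),f(-42,-68,-14),f(42,-40,-14),f(-42,-40,-14))
```

```text
212 306 340 | 220 306 339 | 230 306 339 | 240 306 339 | 250 307 338 | 
180 [108, 110, 109, 108, 107, 109, 109, 107, 107, 107, 111, 106, 105, 107, 111, 110, 111, 207, 230, 232, 236, 237, 238, 237, 236, 236, 236, 234, 234, 233] [229, 228, 229, 230, 229, 230, 231, 229, 229, 228, 228, 230, 224, 195, 140, 73, 67, 69, 69, 65, 65, 66, 66, 69, 66, 63, 66, 67, 64, 62]
190 [109, 110, 107, 105, 108, 106, 107, 113, 109, 112, 105, 109, 107, 107, 108, 109, 107, 100, 204, 232, 234, 233, 234, 234, 234, 234, 235, 233, 234, 235] [233, 231, 233, 232, 233, 232, 233, 233, 232, 232, 233, 228, 210, 158, 70, 68, 65, 66, 66, 68, 65, 68, 72, 68, 67, 67, 66, 64, 66, 65]
200 [229, 230, 229, 230, 231, 232, 228, 209, 153, 111, 124, 123, 109, 109, 107, 109, 106, 104, 136, 216, 232, 233, 232, 232, 234, 233, 233, 233, 233, 233] [233, 233, 234, 234, 233, 233, 235, 233, 234, 233, 230, 213, 159, 109, 117, 109, 108, 114, 118, 118, 108, 103, 104, 110, 113, 107, 102, 84, 64, 94]
205 [229, 229, 229, 229, 230, 231, 230, 229, 229, 228, 228, 229, 229, 221, 192, 144, 136, 128, 108, 209, 232, 233, 233, 233, 233, 233, 234, 233, 
[... 202 characters left out ...]
28, 228, 229, 229, 229, 228, 228, 228, 228, 229, 220, 187, 157, 202, 214, 214, 215, 215, 215, 215, 215, 215, 214] [219, 220, 220, 221, 219, 220, 220, 220, 219, 220, 203, 159, 122, 121, 122, 124, 123, 123, 123, 126, 123, 126, 125, 124, 125, 128, 129, 129, 123, 120]
0 tab root [304.6, 210.9] [340.1, 210.9] corners [238.7, 212.0] [405.9, 212.0] [234.1, 155.9] [410.5, 155.9]
2 tab root [304.3, 211.4] [340.4, 211.4] corners [237.3, 212.4] [407.3, 212.4] [233.2, 155.1] [411.4, 155.1]
4 tab root [304.0, 211.8] [340.7, 211.8] corners [235.8, 212.7] [408.8, 212.7] [232.2, 154.2] [412.4, 154.2]
8 tab root [303.3, 212.0] [341.3, 212.0] corners [232.7, 212.6] [411.9, 212.6] [230.2, 152.0] [414.4, 152.0]
```

Request:
drive_tool(
  motion=[
    [[0, 0, 0], [0, 0, 0]],
    [[0, 0, 0], [0, 0, 0]],
    [[0, 0, 0], [0, 0, 0]],
    [[0, 0, 0], [0, 0, 0]],
  ],
  gripper=0.5,
)

```text
time_s: 26.4
position: [0.5781, 0.2613, 0.0548]
tcp_rot: [[-0.91, -0.36, 0.207], [-0.415, 0.787, -0.456], [0.001, -0.501, -0.866]]
force: [0.1, 0.0, 0.5]
opening: 0.46
grasp_force: 0.0
```

```bash
python3 s.py
```

```text
[-41.8  91.6 -12.4] [0.3 0.1 0.5] 40.00661563373213 26.4
pivot r,phi 91.6 358.5
```

Request:
drive_tool(
  motion=[
    [[0, 0, -10], [0, 0, 0]],
    [[0, 0, -20], [0, 0, 0]],
    [[0, 0, -25], [0, 0, 0]],
    [[0, 0, -25], [0, 0, 0]],
    [[0, 0, -20], [0, 0, 0]],
  ],
)

```text
time_s: 26.9
position: [0.5575, 0.3084, 0.1439]
tcp_rot: [[-0.91, -0.359, 0.209], [-0.416, 0.788, -0.454], [-0.002, -0.5, -0.866]]
force: [0.4, 0.4, -0.2]
opening: 0.503
grasp_force: 0.0
```

Request:
drive_tool(
  motion=[
    [[20, 0, -10], [0, 0, 0]],
    [[25, 0, 0], [0, 0, 0]],
    [[25, 0, 0], [0, 0, 0]],
    [[0, 0, 0], [0, 0, 0]],
    [[0, 0, 0], [0, 0, 0]],
  ],
)

```text
time_s: 27.4
position: [0.4921, 0.2833, 0.1513]
tcp_rot: [[-0.909, -0.359, 0.21], [-0.416, 0.788, -0.454], [-0.002, -0.5, -0.866]]
force: [0.7, 0.4, -0.2]
opening: 0.496
grasp_force: 0.0
```

```bash
python3 s.py
python3 - <<'E'
from fit import *
im=snap('wrist','w8').astype(int); C=load('w8'); g=im.mean(2)
b=((im[:,:,0]-im[:,:,2]>35)&(im[:,:,0]-im[:,:,1]>25)).astype(np.uint8)
r=((im[:,:,2]-im[:,:,1]>70)&(im[:,:,2]-im[:,:,0]>70)).astype(np.uint8)
for m in(b,r):
    n,l,s,c=cv2.connectedComponentsWithStats(m); print([s[i].tolist() for i in range(1,n) if s[i][4]>40])
print('tab',[proj(C,W(x,y,12))[0].round().tolist() for x in(-33,-51) for y in (68,102)])
print('grip',[proj(C,W(x,y,0))[0].round().tolist() for x in(0,6,34) for y in (-11,11)])
E
```

```text
[-41.8  22.4  99. ] [-0.2  0.8 -0.1] 43.188803477067125 27.4
pivot r,phi 111.3 78.4
[[314, 255, 18, 6, 104]]
[[237, 173, 38, 16, 516], [493, 377, 19, 22, 309]]
tab [[312.0, 255.0], [313.0, 287.0], [331.0, 255.0], [331.0, 287.0]]
grip [[276.0, 170.0], [277.0, 194.0], [270.0, 170.0], [271.0, 194.0], [239.0, 170.0], [241.0, 194.0]]
```

```bash
python3 -c "
from rig import *
print(hand_in())"
```

```text
the job is handed in; nothing more can be done
None
```

The job is handed in: the cover is in line, the pin is pushed home to its shoulder, and the cover is folded shut on the base. My last wrist-camera check put the tab in the shut position and the pin home to within about 1 mm; the hand-in returned no verdict.

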